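# Free the transformer board from the repair jig

### The job

On the radio repair bench two jigs each hold a circuit board under a sprung hold-down finger with a black knob. On the jig with the board that carries the single block-shaped transformer, first lift the finger off the board by its knob, swing it aside so that it is well clear of the board, and let it down, leaving the board in its place. Then take that board out, set it down gently and flat in the middle of the empty grey tray, letting go only when it rests there, and do not disturb the other board, the one with two round capacitors.

Things in the scene. Friction and masses are not known exactly. Their poses are not given: they have to be found in the camera images.
- knob_a (a point): Upright black knob, 22 mm across, 30 mm high, on the free end of the transformer jig's finger. Point: knob's middle, 57 mm above the table (finger down); 14 mm wide arm under the knob, rubber foot on the board. x points along the arm to the upright pivot, 60 mm away; y sideways, z up. Lifts up to 30 mm against a spring (4 to 7 N); swings from its start only to its +y side, to a stop at 80 deg; stays where swung, springs down when let go.
- board_a_mid (a point): Board to take: green, 120 (x) x 80 x 4 mm, 0.2-0.4 kg, near its middle one block transformer of steel and copper, 36 (x) x 32 (y) x 42 mm high. Point: on the transformer's axis, 29 mm above the board's underside, 17 mm below the transformer's top; grip here. z up. Board's centre is 8 mm to +x of it. Lies loose on the jig's 14 mm base plate between 8 mm guides; lifts straight out once the finger is aside.
- tray_floor (a point): Empty shallow grey tray, fixed, 230 x 190 mm outside, 5 mm walls 18 mm high, black lining. Point: the middle of its inner floor, 5 mm above the table; x along the long side, z up.
- board_b_mid (a point): The other board, to be left alone: same green board 120 x 80 x 4 mm in an identical jig, but with two round black capacitors (26 mm across, 36 mm high) and a finned heat sink (30 mm high). Point: over the board, 8 mm from its centre, 29 mm above its underside.
Mind the look-alikes: they are no part of the job. What is shaped like the part that bears board_a_mid but pink is not meant.

How it is judged:
By the outcome, as a careful person would: the job done as asked, in the order asked, and still so for the second after the job is handed in, with the robot touching nothing.
It also fails if it takes over 53 s, if anything falls off the work surface, if the arm or the gripper's body presses on something with over 40 N, if the wrist force passes 120 N, or if a joint passes its speed limit or range.

### The arm

A 6-joint arm with a two-finger parallel gripper is mounted at the origin on the work surface. World frame = base frame: x ahead of the robot, y to its left, z up, the work surface at z = 0. Lengths are in m, angles in rad, forces in N, time in s.
With the tool pointing down it reaches from about 0.375 to 0.75 m from the base axis. Payload 9 kg.
Tool frame: the origin (TCP) lies at the very end of the fingers, on their centre line; the grasp point (between the pads) lies 19 mm behind it; z points along the fingers, x is the direction in which the jaws open and shut, and the axes are right-handed (so a half turn about z gives the same grasp; the last joint's range is limited). The gripper opens to 85 mm and grips with 20 to 120 N. Pads are 22 mm wide; open, the fingers measure 114 mm over their backs; the gripper's body (76 mm by 85 mm) begins 54 mm behind the grasp point. The pads swing forward as they close: fully open they stand 13 mm farther back than shut.
Start: joints at [1.021, 0.104, 0.097, 1.564, 0, 1.353], TCP at [0.195, 0.567, 0.192] pointing down, gripper open.
Joint ranges: [-2.99, 2.99], [-0.84, 1.86], [-1.1, 1.16], [-1.84, 2.11], [-1.51, 1.56], [-3.14, 3.14]. Speed limits (rad/s): [2.22, 2.22, 2.57, 3.14, 3.14, 3.14].

### API

Orientations are given as a unit quaternion [x, y, z, w].
In Python, from rig import get_state, snapshot, sign_off, trace gives the robot as it stands.
- The arm moves only by the tool step_arm, never from a script. Its arguments are lists of equal length, an entry for each row: "dp": the shift along the tool's x, y, z in mm, a list of three; "delta_rot": the turn, a rotation vector about the tool's x, y, z in rad, a list of three. A call has 1 to 5 rows; each row shifts and turns the pose as measured when the row begins, along the tool's axes as they then stand; what a row does not reach is not made up. A row lasts 1/8 s, in which the tool goes at most 62.5 mm and 10.7 degrees, less where a joint would pass 70% of its speed; a pose out of reach is approached as far as the arm can. A call with a gripper value outside its range is refused whole. "claw" is the finger opening in mm, from 0 to 85.4, set as the call begins (left out, the last holds). The fingers move at their own pace and stop on an object; "force" is the grip in N (left out, the last holds). Time passes only in rows, so rows that do not move let the fingers close. It gives the time, the measured TCP pose, the force and the opening at its end, in the units of the state.
- get_state(): the state, without advancing time (a new reading comes with each control period).
- snapshot(name): name is "side" or "top"; returns a dict with "frame" (400x640x3 uint8, red, green, blue), "fx", "fy", "cx", "cy" (pixels), "k1" (the pictures are not rectified: a ray, as slopes to the right and down, at radius r is drawn at 1 + k1 r^2 times it, then the intrinsics apply), "eye" and "attitude" of the camera in the world. Camera axes: x right, y up, looking along -z (the intrinsics and any distortion apply to the point x, -y, -z); pixel columns grow to the right and rows downward; lengths in m; the calibration is good to about 2 mm. A picture is of the moment at which its call begins. There is no depth.
- sign_off(): hands the job in, once; it reports no verdict.
Trained networks look in the newest picture that a camera, given by its name, has taken for a name from the list of things; names that differ only in an ending like _2 or _b are one class to them, and where a whole thing is asked for, a point or a joint stands for the part that bears it (a point fixed in the world has none). Each returns a list of dicts, best first, with "p" (0 to 1); they miss things now and then, are a little off and sometimes report something else, mostly with a low value. They report only what shows in the picture. A call takes as long as a camera call. They do not tell look-alikes from the thing itself.
- trace(target, camera): "pixels" (400x640 bool, what is visible of it) and "rect" ([centre column, centre row, width, height] in pixels, round what is visible of it).
The state is a dict: "t": time; "joints": joint angles; "qvel": joint speeds; "tau": joint torques, N m; "tool_pos": TCP position; "tcp_rot": TCP orientation; "contact_force": force on the tool from outside, world axes, zero at the start; "ft_torque": the same for the moment, N m; "gripper_width": finger opening in m.
Only numpy, scipy, OpenCV 4.12 (cv2) and the standard library are available. Lean on these libraries where they do the work, as an engineer would, in place of code of your own. Each camera call takes 0.05 s, during which the arm holds its last target.

## Working session

There is one attempt and no reset: what is moved stays moved. The work goes in short steps, Python scripts to look and compute and a tool call to move; the robot and the scene stay as the last step left them, time stands still between calls to the robot, and variables do not carry over. Pictures are saved under pics/ and viewed, and the job is handed in when it is done.

Besides the shell and the picture viewer there is one more tool, called after "Emit:" as name(argument=value, ...), one argument or row to a line, values as JSON. step_arm: Moves the arm, as the interface text tells. Its arguments: {"type":"object","properties":{"dp":{"type":"array"},"delta_rot":{"type":"array"},"claw":{"type":"number"},"force":{"type":"number"}},"required":["dp","delta_rot"]}

```bash
mkdir -p pics; ls; cat > h.py <<'E'
import numpy as np, cv2, json, pickle
from rig import get_state, snapshot, sign_off, trace
from scipy.spatial.transform import Rotation as R
E
python3 - <<'E'
from h import *
for n in ['side','top']:
    s=snapshot(n); pickle.dump(s,open(n+'0.pkl','wb'))
    cv2.imwrite(f'pics/{n}0.png',s['frame'][:,:,::-1])
    print({k:v for k,v in s.items() if k!='frame'})
    for t in ['knob_a','board_a_mid','tray_floor']:
        try:
            for d in trace(t,n): print(n,t,d['p'],np.round(d['rect'],1),d['pixels'].sum())
        except Exception as e: print(t,e)
print(get_state())
E
```

```text
pics
{'fx': 492.18219347614314, 'fy': 492.18219347614314, 'cx': 321.27408002381713, 'cy': 196.084279507794, 'k1': 0.011775639844534736, 'eye': array([ 0.3430421 , -1.04851298,  0.97981098]), 'attitude': array([ 0.39636283, -0.01586924, -0.03235314,  0.91738648])}
side knob_a 0.67 [350.  253.9  51.3  34.8] 1133
side knob_a 0.59 [379.2 179.3  31.2  14.7] 178
side board_a_mid 0.96 [348.5 184.7  40.6  26. ] 790
side tray_floor 0.91 [333.8 137.6  74.5  45.8] 2747
{'fx': 449.79555428925016, 'fy': 449.79555428925016, 'cx': 319.5933180349027, 'cy': 200.9836052321959, 'k1': -0.028441463493848847, 'eye': array([ 0.32428533, -0.0713718 ,  1.29931388]), 'attitude': array([-0.02281853,  0.01749554,  0.7142218 , -0.69932857])}
top board_a_mid 0.94 [292.1 163.7  29.7  41.5] 1015
top board_a_mid 0.68 [440.4 258.5  53.2  43.6] 1166
top tray_floor 0.71 [205.7 177.8  69.   87.4] 5130
{'t': 0.4, 'joints': array([ 1.02131708e+00,  1.04160465e-01,  9.71943901e-02,  1.56386869e+00,
       -1.46230965e-05,  1.35311125e+00]), 'qvel': array([ 0.00043174,  0.00010436,  0.00378807, -0.00070226, -0.00180304,
        0.00066418]), 'tau': array([-2.89842632e-03, -5.56091595e+01,  5.03180087e+01,  3.73293340e-03,
       -2.05490965e-04,  2.64047600e-05]), 'tool_pos': array([0.19542937, 0.56727687, 0.19213709]), 'tcp_rot': array([ 8.14168247e-01,  5.80629025e-01, -1.48303773e-05,  1.42462466e-05]), 'contact_force': array([ 0.34702482,  0.62649965, -0.23627065]), 'ft_torque': array([-0.01409283, -0.0018529 ,  0.01591606]), 'gripper_width': 0.08500834530754772}
```

View pics/side0.png

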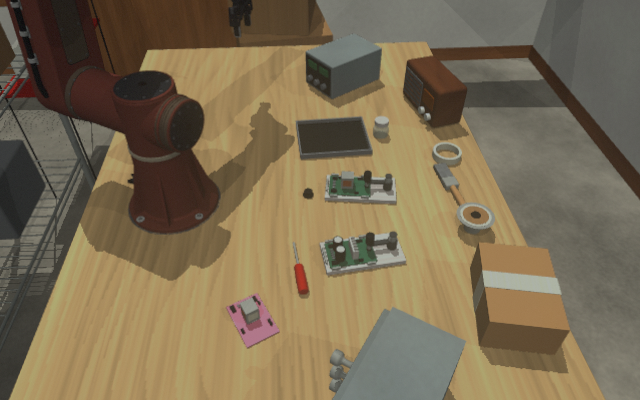

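View pics/top0.png

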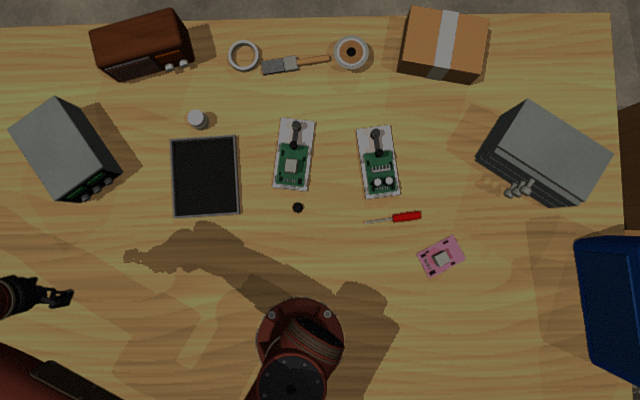

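```bash
python3 - <<'E'
from h import *
a=cv2.imread('pics/side0.png')[120:300,260:460]; cv2.imwrite('pics/side0c.png',cv2.resize(a,None,fx=4,fy=3.3,interpolation=2)[:600])
cv2.imwrite('pics/side0c.png',cv2.resize(cv2.imread('pics/side0.png')[155:305,260:460],None,fx=4,fy=4,interpolation=cv2.INTER_CUBIC))
cv2.imwrite('pics/top0c.png',cv2.resize(cv2.imread('pics/top0.png')[100:310,220:500],None,fx=2.85,fy=2.85,interpolation=cv2.INTER_CUBIC))
E
```

```text
(no output)
```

View pics/side0c.png

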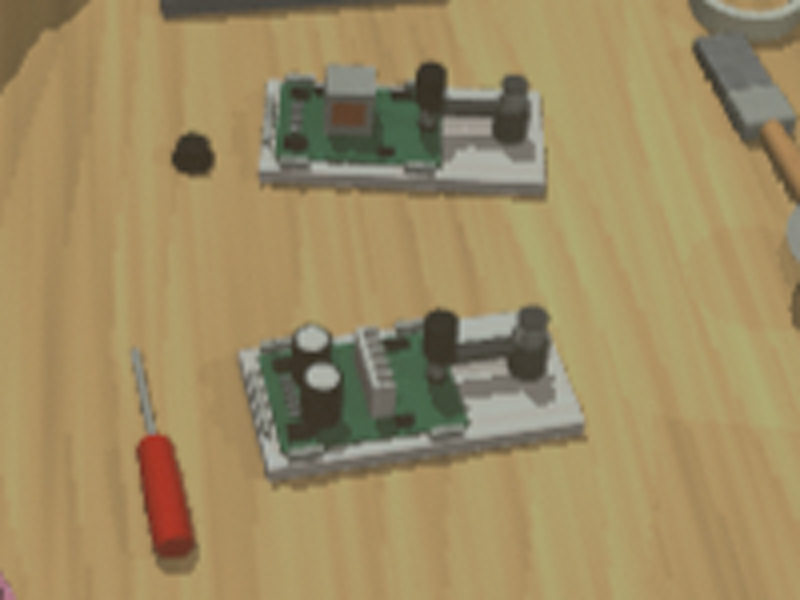

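View pics/top0c.png

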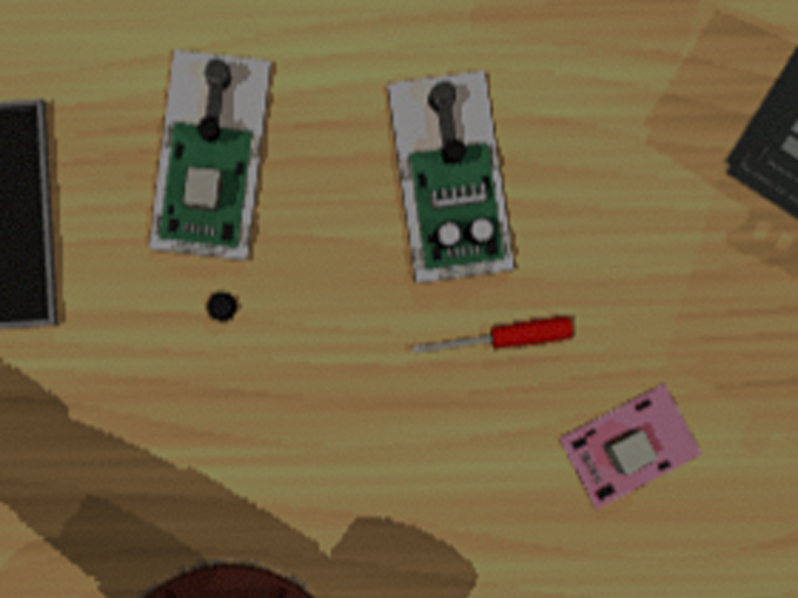

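Top view: the transformer board sits in the jig at about (293,155), and the capacitor board is in the jig at (378,162). The pink look-alike is at (441,258), and a loose black knob lies at (297,208). The target is the green board with the grey/copper block at (291,165), with its finger knob at (293,145). I'll confirm this in enlarged crops.

```bash
python3 - <<'E'
from h import *
def grid(f,x0,y0,w,h,s,out):
    a=cv2.resize(cv2.imread(f)[y0:y0+h,x0:x0+w],None,fx=s,fy=s,interpolation=cv2.INTER_CUBIC)
    a=cv2.convertScaleAbs(a,alpha=1.5)
    for i in range(0,w,10): cv2.putText(a,str(x0+i),(i*s,8),0,.3,(255,255,255)); cv2.line(a,(i*s,0),(i*s,h*s),(255,255,0),1) if 0 else cv2.line(a,(i*s,10),(i*s,16),(255,255,0),1)
    for i in range(0,h,10): cv2.putText(a,str(y0+i),(0,i*s+4),0,.3,(255,255,255)); cv2.line(a,(20,i*s),(26,i*s),(255,255,0),1)
    cv2.imwrite(out,a)
grid('pics/side0.png',320,165,80,45,10,'pics/s1.png')
grid('pics/top0.png',265,110,60,85,7,'pics/t1.png')
E
```

```text
(no output)
```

View pics/s1.png

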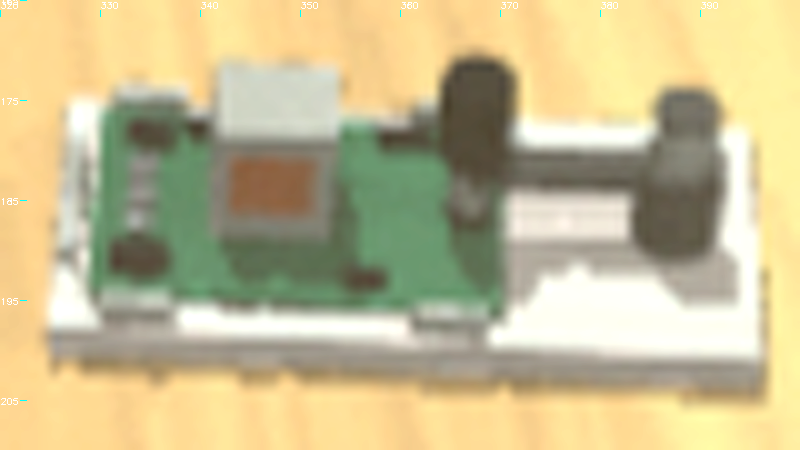

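View pics/t1.png

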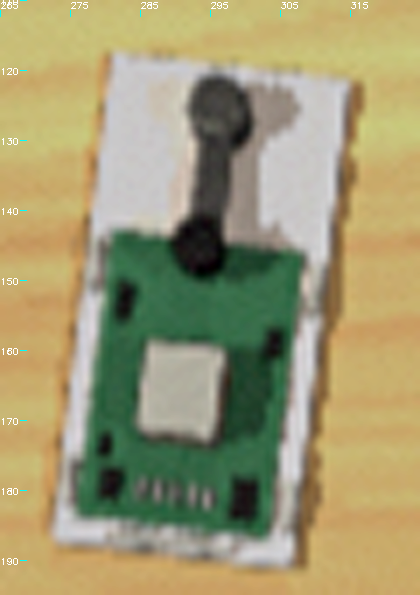

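```bash
cat >> h.py <<'E'
from scipy.optimize import least_squares
def load(n): return pickle.load(open(n,'rb'))
def project(s,P):
    P=np.atleast_2d(P); c=R.from_quat(s['attitude']).inv().apply(P-s['eye'])
    x=c[:,0]/-c[:,2]; y=-c[:,1]/-c[:,2]; f=1+s['k1']*(x*x+y*y)
    return np.c_[s['fx']*x*f+s['cx'], s['fy']*y*f+s['cy']]
def tri(ss,uv):
    f=lambda P: np.concatenate([project(s,P)[0]-u for s,u in zip(ss,uv)])
    r=least_squares(f,[0.5,0,0.05]); return r.x, np.abs(r.fun).max()
def onz(s,uv,z):
    r=least_squares(lambda q: project(s,[q[0],q[1],z])[0]-uv,[0.5,0]); return np.r_[r.x,z]
E
cat > m1.py <<'E'
from h import *
S,T=load('side0.pkl'),load('top0.pkl')
cs=lambda u,v:np.array([320+(u+.5)/10-.5,165+(v+.5)/10-.5])
ct=lambda u,v:np.array([265+(u+.5)/7-.5,110+(v+.5)/7-.5])
F={'tr_c0':((218,62),(138,432)),'tr_c1':((338,66),(148,341)),'tr_c2':((340,138),(228,349)),'tr_c3':((214,134),(218,441)),
'knobtop':((479,80),(200,238)),'pivtop':((688,106),(219,103)),
'bd_l':((92,292),(272,536)),'bd_r':((498,318),(304,253)),'bdtl':((105,103),(78,515)),
'pl_nr':((765,362),(355,82)),'pl_nl':((50,332),(298,567)),'pl_fl':((72,98),(52,540))}
for k,(a,b) in F.items():
    P,e=tri([S,T],[cs(*a),ct(*b)]); print(k,np.round(P*1000,1),round(e,2))
for n,s in (('side',S),('top',T)): pass
# tray
E
python3 m1.py
python3 - <<'E'
from h import *
def crop(f,x0,y0,w,h,s,out):
    cv2.imwrite(out,cv2.convertScaleAbs(cv2.resize(cv2.imread(f)[y0:y0+h,x0:x0+w],None,fx=s,fy=s,interpolation=cv2.INTER_CUBIC),alpha=1.5))
crop('pics/side0.png',290,110,90,55,8,'pics/s2.png')
crop('pics/top0.png',165,130,80,90,6,'pics/t2.png')
E
```

```text
tr_c0 [481.4  33.7  55.5] 0.43
tr_c1 [516.8  29.2  56. ] 0.1
tr_c2 [513.2  -2.7  56.3] 0.23
tr_c3 [477.1   2.   55.8] 0.42
knobtop [554.8   7.   67.5] 0.17
pivtop [612.2  -1.1  60.9] 0.54
bd_l [441.9 -17.   14.2] 0.18
bd_r [558.4 -32.2  10.9] 0.09
bdtl [452.1  62.1  17.2] 0.24
pl_nr [630.8 -54.8  10. ] 0.28
pl_nl [429.2 -27.2   8.9] 0.12
pl_fl [443.   73.8   9.7] 0.32
```

View pics/s2.png

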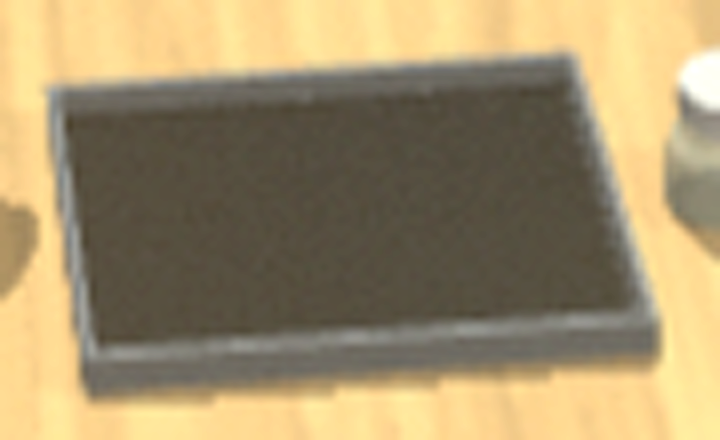

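View pics/t2.png

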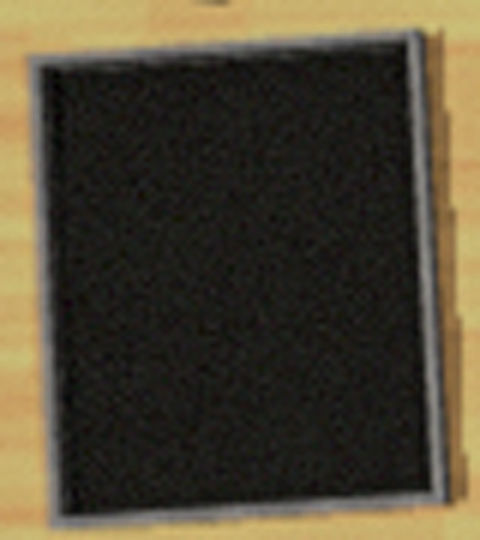

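```bash
cat >> m1.py <<'E'
print('--- fixed z')
Z={'tr':60,'kn':72,'bd':18,'pl':14}
for k,(a,b) in F.items():
    z=Z.get(k[:2])
    if z: print(k,np.round(onz(S,cs(*a),z/1e3)*1e3,1),np.round(onz(T,ct(*b),z/1e3)*1e3,1))
cs=lambda u,v:np.array([290+(u+.5)/8-.5,110+(v+.5)/8-.5])
ct=lambda u,v:np.array([165+(u+.5)/6-.5,130+(v+.5)/6-.5])
A=[(575,55),(655,318),(90,352),(52,90)];B=[(420-390,57),(420,30),(448,500),(52,525)]
X=[];Y=[];W=[]
for a,b in zip(A,B):
    P,e=tri([S,T],[cs(*a),ct(*b)]); X.append(P);Y.append(onz(S,cs(*a),.018));W.append(onz(T,ct(*b),.018));print(np.round(P*1e3,1),round(e,2))
for q in (X,Y,W):
    q=np.array(q);d=q[0]-q[3]+q[1]-q[2]; print(np.round(q.mean(0)*1e3,1),'yaw',np.degrees(np.arctan2(d[1],d[0])),np.linalg.norm(d)/2)
E
python3 m1.py
```

```text
tr_c0 [481.4  33.7  55.5] 0.43
tr_c1 [516.8  29.2  56. ] 0.1
tr_c2 [513.2  -2.7  56.3] 0.23
tr_c3 [477.1   2.   55.8] 0.42
knobtop [554.8   7.   67.5] 0.17
pivtop [612.2  -1.1  60.9] 0.54
bd_l [441.9 -17.   14.2] 0.18
bd_r [558.4 -32.2  10.9] 0.09
bdtl [452.1  62.1  17.2] 0.24
pl_nr [630.8 -54.8  10. ] 0.28
pl_nl [429.2 -27.2   8.9] 0.12
pl_fl [443.   73.8   9.7] 0.32
--- fixed z
tr_c0 [482.   28.7  60. ] [479.7  33.4  60. ]
tr_c1 [516.4  24.5  60. ] [515.9  28.8  60. ]
tr_c2 [513.2  -6.8  60. ] [512.   -2.9  60. ]
tr_c3 [477.7  -2.7  60. ] [475.4   1.7  60. ]
knobtop [553.3   1.7  72. ] [554.4   6.7  72. ]
bd_l [442. -21.  18.] [441.  -17.2  18. ]
bd_r [556.6 -39.7  18. ] [557.4 -32.5  18. ]
bdtl [452.7  61.3  18. ] [451.4  62.1  18. ]
pl_nr [630.4 -58.8  14. ] [629.  -54.8  14. ]
pl_nl [429.  -32.6  14. ] [428.4 -27.4  14. ]
pl_fl [443.5  68.9  14. ] [441.7  73.3  14. ]
[587.9 370.2  11.3] 0.13
[595.2 179.4  15.2] 0.05
[368.9 167.4  19.6] 0.27
[360.8 360.   10.7] 0.15
[478.2 269.2  14.2] yaw 2.81885808252209 0.22693049522552383
[478.  263.8  18. ] yaw 2.245444437759893 0.225141577086228
[477.4 268.   18. ] yaw 2.7423896387202906 0.2264372868465695
```

The cameras differ by about 4 mm in y. I'll move most of the way to the knob and use the gripper in the pictures to settle the offset.

Emit:
step_arm(
  dp=[
    [-38,47.5,0],
    [-38,47.5,0],
    [-38,47.5,0],
    [-38,47.5,0],
    [-38,47.5,0],
  ],
  delta_rot=[
    [0,0,0],
    [0,0,0],
    [0,0,0],
    [0,0,0],
    [0,0,0],
  ],
  claw=50,
  force=40,
)

```text
t: 1.02
tool_pos: [0.3606, 0.3063, 0.1911]
tcp_rot: [0.812, 0.584, 0.0, 0.0]
contact_force: [2.0, -0.9, 0.7]
gripper_width: 0.0497
```

Emit:
step_arm(
  dp=[
    [-38,47.5,0],
    [-38,47.5,0],
    [-38,47.5,0],
    [-38,47.5,0],
    [-38,47.5,0],
  ],
  delta_rot=[
    [0,0,0],
    [0,0,0],
    [0,0,0],
    [0,0,-0.1],
    [0,0,-0.1],
  ],
)

```text
t: 1.65
tool_pos: [0.5339, 0.046, 0.193]
tcp_rot: [0.748, 0.664, 0.002, 0.002]
contact_force: [0.5, 1.2, 0.4]
gripper_width: 0.0501
```

Emit:
step_arm(
  dp=[
    [-15,10,30],
    [0,0,40],
    [0,0,0],
  ],
  delta_rot=[
    [0,0,0.01],
    [0,0,0],
    [0,0,0],
  ],
)

```text
t: 2.02
tool_pos: [0.5449, 0.0247, 0.1213]
tcp_rot: [0.753, 0.658, 0.002, 0.002]
contact_force: [-0.3, -0.1, 1.4]
gripper_width: 0.0501
```

```bash
python3 - <<'E'
from h import *
st=get_state(); p=st['tool_pos']; print(p,st['tcp_rot'])
for n in ['side','top']:
    s=snapshot(n); s['st']=st; pickle.dump(s,open(n+'1.pkl','wb'))
    rot=R.from_quat(st['tcp_rot']); 
    c=project(s,p)[0]; print(n,c)
    x0,y0=int(c[0])-45,int(c[1])-35
    a=cv2.resize(s['frame'][y0:y0+70,x0:x0+90,::-1],None,fx=8,fy=8,interpolation=cv2.INTER_CUBIC); a=cv2.convertScaleAbs(a,alpha=1.5)
    for q in [[0,0,0],[.025,0,0],[-.025,0,0],[.025,0,-.0],[.025,.011,0],[.025,-.011,0],[-.025,.011,0],[-.025,-.011,0]]:
        u=(project(s,p+rot.apply(q))[0]-[x0,y0]+.5)*8; cv2.circle(a,tuple(int(v) for v in u),3,(0,0,255),-1)
    cv2.imwrite(f'pics/{n}1.png',a)
E
```

```text
[0.54489553 0.02466724 0.12126624] [0.75304697 0.65795914 0.00247567 0.00197473]
side [364.52758858 153.97891322]
top [285.18464098 143.86752605]
```

View pics/side1.png

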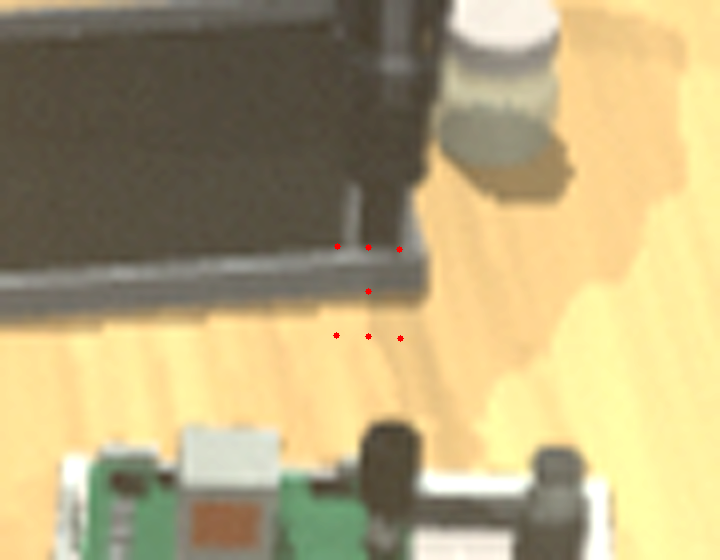

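View pics/top1.png

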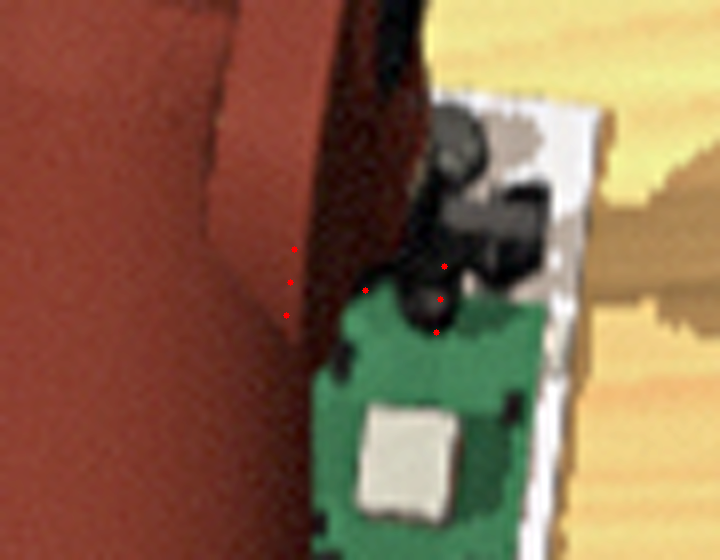

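```bash
python3 - <<'E'
from h import *
s=load('side1.pkl'); 
a=cv2.resize(s['frame'][75:195,300:440,::-1],None,fx=5,fy=5,interpolation=cv2.INTER_CUBIC)
a=(255*(a/255.)**.45).astype(np.uint8)
cv2.imwrite('pics/side1b.png',a)
E
```

```text
(no output)
```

View pics/side1b.png

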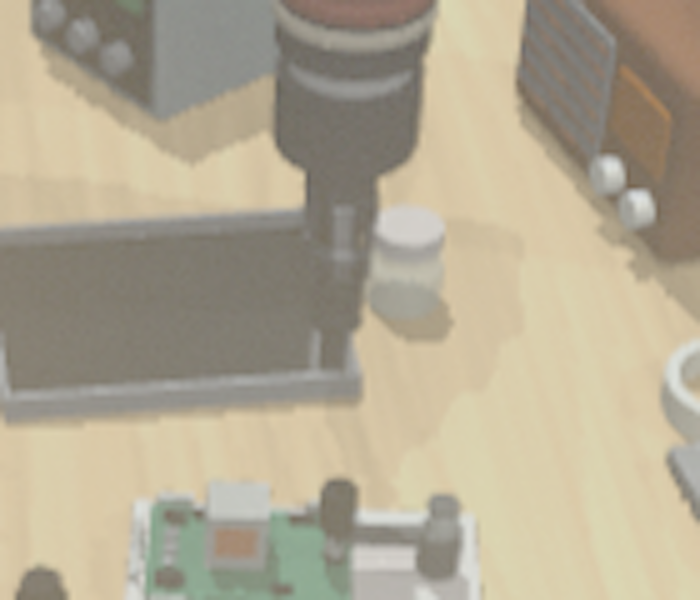

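```bash
python3 - <<'E'
from h import *
for n,(x0,y0,w,h) in {'side':(335,85,60,85),'top':(260,105,75,60)}.items():
    s=load(n+'1.pkl'); p=s['st']['tool_pos']; rot=R.from_quat(s['st']['tcp_rot']);k=7 if n=='side' else 9
    a=cv2.resize(s['frame'][y0:y0+h,x0:x0+w,::-1],None,fx=k,fy=k,interpolation=cv2.INTER_CUBIC)
    a=(255*(a/255.)**.45).astype(np.uint8)
    if n=='side': b=a.copy()
    for i in range(0,160,10):
        for xx,c in ((0,(0,0,255)),(.025,(0,255,0)),(-.025,(255,0,0))):
            u=(project(s,p+rot.apply([xx,0,-i/1e3]))[0]-[x0,y0]+.5)*k; cv2.circle(a,tuple(int(v) for v in u),2,c,-1)
    if n=='side': a=np.hstack([b,a])[:600]
    cv2.imwrite(f'pics/{n}1d.png',a)
E
```

```text
(no output)
```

View pics/side1d.png

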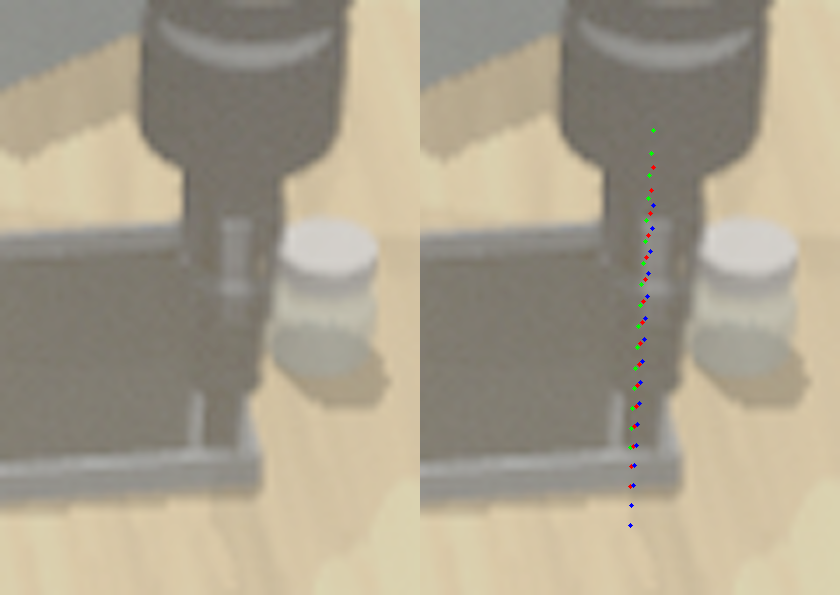

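View pics/top1d.png

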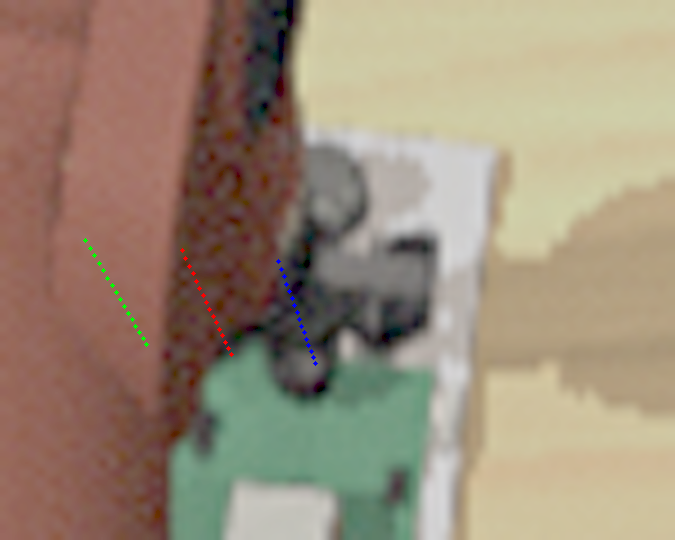

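```bash
python3 - <<'E'
from h import *
T=load('top1.pkl');S=load('side1.pkl')
for z in (.1,.12,.15,.18,.2):
    print(z, onz(T,[260+435/9,105+290/9],z)[:2], onz(T,[260+370/9,105+345/9],z)[:2],'side tip',onz(S,[335+222/7,85+448/7],z)[:2], onz(S,[335+222/7,85+390/7],z)[:2])
E
```

```text
0.1 [ 0.56554238 -0.03630412] [ 0.54935291 -0.01653628] side tip [0.55938339 0.07386673] [0.56492227 0.11345742]
0.12 [ 0.56151913 -0.03688891] [ 0.54559964 -0.01745073] side tip [0.55446549 0.04835262] [0.55987845 0.08704333]
0.15 [ 0.55548425 -0.03776611] [ 0.53996973 -0.0188224 ] side tip [0.54708863 0.01008146] [0.55231273 0.04742219]
0.18 [ 0.54944938 -0.0386433 ] [ 0.53433982 -0.02019407] side tip [ 0.53971178 -0.02818971] [0.54474701 0.00780106]
0.2 [ 0.54542612 -0.0392281 ] [ 0.53058655 -0.02110852] side tip [ 0.53479387 -0.05370382] [ 0.5397032  -0.01861304]
```

```bash
python3 - <<'E'
from h import *
S0,S=load('side0.pkl'),load('side1.pkl')
x0,y0,w,h=335,85,60,85
f=lambda s:(255*(cv2.resize(s['frame'][y0:y0+h,x0:x0+w,::-1],None,fx=6,fy=6,interpolation=cv2.INTER_CUBIC)/255.)**.45).astype(np.uint8)
d=cv2.absdiff(S0['frame'],S['frame'])[y0:y0+h,x0:x0+w].max(2)
d=cv2.cvtColor(cv2.resize(cv2.convertScaleAbs(d,alpha=3),None,fx=6,fy=6),8)
cv2.imwrite('pics/diff.png',cv2.resize(np.hstack([f(S0),f(S),d]),None,fx=.74,fy=1))
E
```

```text
(no output)
```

View pics/diff.png

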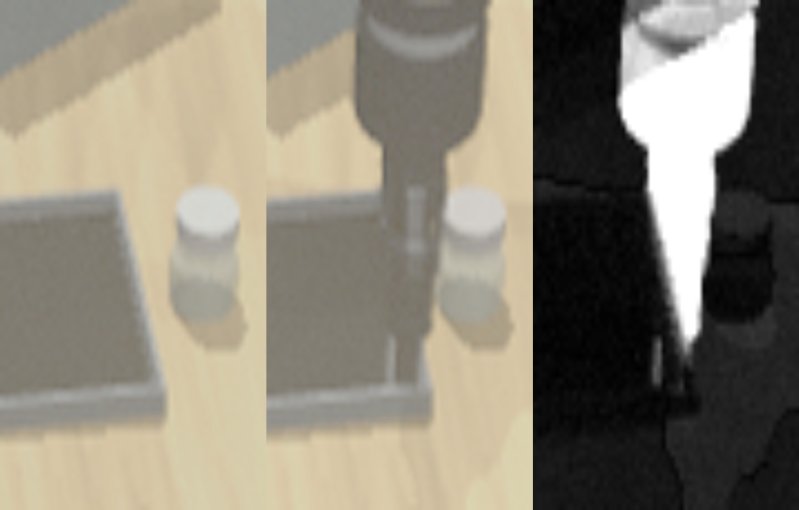

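Emit:
step_arm(
  dp=[
    [-19,11,0],
    [0,0,0],
  ],
  delta_rot=[
    [-0.004,0.003,0],
    [0,0,0],
  ],
)

```text
t: 2.38
tool_pos: [0.5577, 0.0034, 0.1293]
tcp_rot: [0.752, 0.659, 0.008, 0.007]
contact_force: [-0.9, -0.4, 0.3]
gripper_width: 0.05
```

```bash
python3 - <<'E'
from h import *
st=get_state(); p=st['tool_pos']; print(p,st['tcp_rot'])
for n in ['side','top']:
    s=snapshot(n); s['st']=st; pickle.dump(s,open(n+'2.pkl','wb'))
    rot=R.from_quat(st['tcp_rot']); 
    x0,y0,w,h,k=(325,95,80,110,5) if n=='side' else (255,100,80,80,7)
    a=cv2.resize(s['frame'][y0:y0+h,x0:x0+w,::-1],None,fx=k,fy=k,interpolation=cv2.INTER_CUBIC)
    a=(255*(a/255.)**.45).astype(np.uint8); b=a.copy()
    for i in range(0,160,10):
        for xx,c in ((.025,(0,255,0)),(-.025,(255,0,0))):
            u=(project(s,p+rot.apply([xx,0,-i/1e3]))[0]-[x0,y0]+.5)*k; cv2.circle(a,tuple(int(v) for v in u),2,c,-1)
    if n=='side': a=np.hstack([b,a])
    cv2.imwrite(f'pics/{n}2.png',a)
E
```

```text
[0.55772116 0.00336518 0.12925923] [0.75222834 0.65881249 0.00832678 0.00702146]
```

View pics/side2.png

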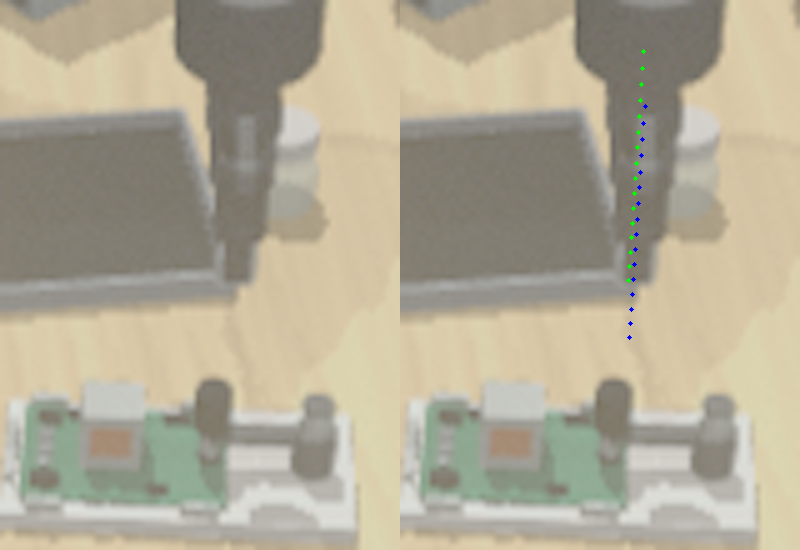

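View pics/top2.png

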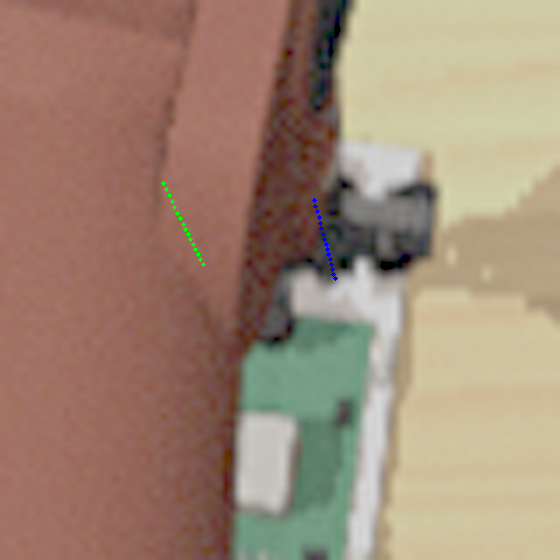

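```bash
cat >> h.py <<'E'
def goto(P,yaw_deg):
    """tool-frame dp (mm) and rotvec to reach P (m), tool down with tool-x at yaw"""
    st=get_state(); p=st['tool_pos']; r=R.from_quat(st['tcp_rot'])
    y=np.radians(yaw_deg); c,s=np.cos(y),np.sin(y)
    t=R.from_matrix(np.array([[c,s,0],[s,-c,0],[0,0,-1]]))
    print('pos',np.round(p*1e3,1),'yaw',np.degrees(np.arctan2(*r.as_matrix()[1::-1,0])).round(1),'tilt',np.round(r.as_matrix()[:2,2],4),'w',st['gripper_width'],'F',np.round(st['contact_force'],1),'t',st['t'])
    print('dp',np.round(r.inv().apply(np.array(P)-p)*1e3,1),'rot',np.round((r.inv()*t).as_rotvec(),4))
E
python3 -c "
from h import *
goto([.5545,.0045,.120],82.3)"
```

```text
pos [557.1   4.5 128.9] yaw 82.5 tilt [0.021  0.0009] w 0.04941256985064359 F [ 0.5 -0.2 -0.6] t 2.475
dp [-0.3 -2.8  8.9] rot [ 0.0207 -0.0037  0.0027]
```

Emit:
step_arm(
  dp=[
    [0,-3,9],
    [0,0,0],
    [0,0,0],
    [0,0,0],
  ],
  delta_rot=[
    [0.021,-0.004,0.003],
    [0,0,0],
    [0,0,0],
    [0,0,0],
  ],
  claw=0,
)

```text
t: 2.98
tool_pos: [0.554, 0.0056, 0.1194]
tcp_rot: [0.753, 0.658, -0.001, -0.001]
contact_force: [0.1, -0.4, 0.0]
gripper_width: -0.0002
```

```bash
python3 - <<'E'
from h import *
goto([.5545,.0045,.120],82.3)
st=get_state(); p=st['tool_pos']
s=snapshot('side'); s['st']=st; pickle.dump(s,open('side3.pkl','wb'))
rot=R.from_quat(st['tcp_rot']); 
x0,y0,w,h,k=(325,95,80,110,5)
a=cv2.resize(s['frame'][y0:y0+h,x0:x0+w,::-1],None,fx=k,fy=k,interpolation=cv2.INTER_CUBIC)
a=(255*(a/255.)**.45).astype(np.uint8); b=a.copy()
for i in range(0,160,10):
            u=(project(s,p+rot.apply([0,0,-i/1e3]))[0]-[x0,y0]+.5)*k; cv2.circle(a,tuple(int(v) for v in u),2,(0,0,255),-1)
cv2.imwrite('pics/side3.png',np.hstack([b,a]))
E
```

```text
pos [554.    5.6 119.4] yaw 82.3 tilt [-0.0021 -0.0002] w -0.00015461175901149786 F [ 0.1 -0.4  0. ] t 2.975
dp [-1.   0.7 -0.6] rot [-0.0021  0.0004  0.0005]
```

View pics/side3.png

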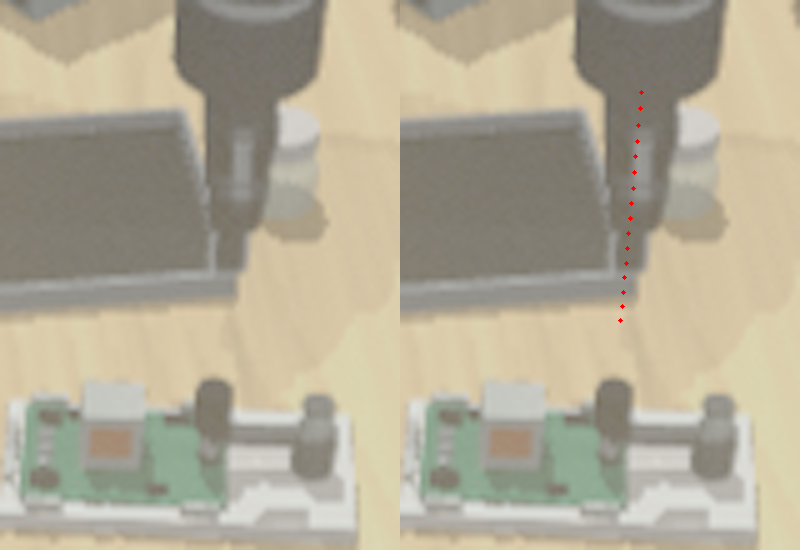

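```bash
python3 - <<'E'
from h import *
S0,S=load('side0.pkl'),load('side3.pkl')
x0,y0,w,h=345,120,50,60
k=10
f=lambda s:(255*(cv2.resize(s['frame'][y0:y0+h,x0:x0+w,::-1],None,fx=k,fy=k,interpolation=cv2.INTER_NEAREST)/255.)**.6).astype(np.uint8)
d=cv2.absdiff(S0['frame'],S['frame'])[y0:y0+h,x0:x0+w].max(2)
d=cv2.cvtColor(cv2.resize(cv2.convertScaleAbs(d,alpha=4),None,fx=k,fy=k,interpolation=0),8)
o=np.hstack([f(S0),f(S),d]); cv2.imwrite('pics/diff3.png',cv2.resize(o,(800,320)))
P=project(S,[[.554,.0056,.1194+z] for z in (0,.02,.034,.04,.06,.073,.09,.1,.12)]); print((P-[x0,y0])*[800/150,320/60])
E
```

```text
[[126.25147029 206.07330698]
 [128.95316039 175.78101777]
 [130.87772063 154.20724966]
 [131.71112449 144.86633962]
 [134.52716675 113.30957765]
 [136.38962728  92.44366846]
 [138.86426896  64.72533448]
 [140.34110217  48.18671091]
 [143.34301703  14.57675927]]
```

View pics/diff3.png

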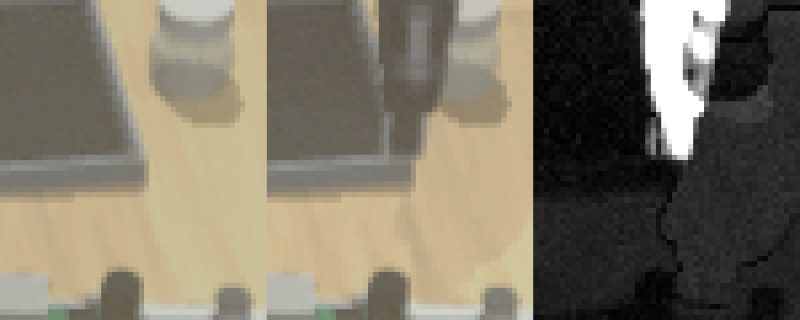

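```bash
python3 - <<'E'
from h import *
for n in ('side','top'):
    s=load(n+'0.pkl'); th=np.linspace(0,2*np.pi,24)
    a=s['frame'][:,:,::-1].copy()
    a=(255*(a/255.)**.6).astype(np.uint8)
    for z,c in ((0,(0,255,0)),(.192,(255,0,0))):
        for u in project(s,np.c_[.095*np.cos(th),.095*np.sin(th),0*th+z]): cv2.circle(a,(int(u[0]+.5),int(u[1]+.5)),1,c,-1)
    u=project(s,[0.1954,.5673,.192])[0]; cv2.circle(a,(int(u[0]+.5),int(u[1]+.5)),2,(0,0,255),-1); print(u)
    cv2.imwrite(f'pics/base_{n}.png',a)
E
```

```text
[244.32218753  44.60213927]
[ 66.47516    283.86231347]
```

View pics/base_side.png

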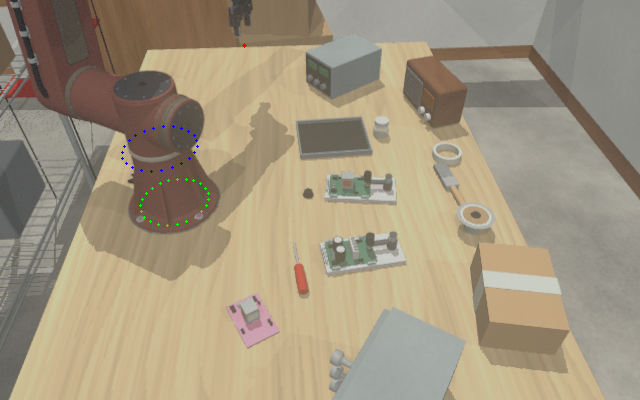

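View pics/base_top.png

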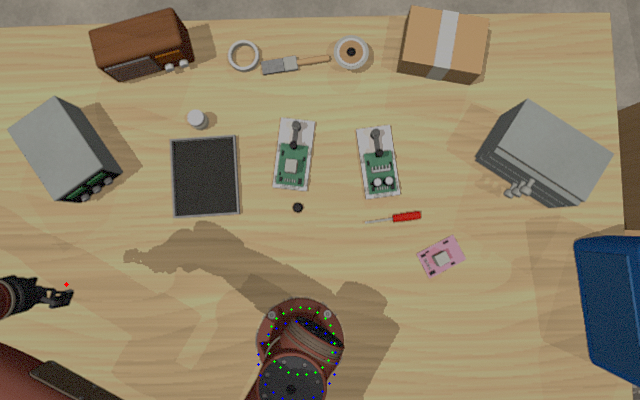

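The shut fingertips show about 34 mm higher in the side view than the stated TCP. I'll straddle the knob, probe gently, and see what the fingers actually meet.

Emit:
step_arm(
  dp=[
    [-1,0,0],
    [0,0,0],
    [0,0,30],
    [0,0,25],
    [0,0,0],
  ],
  delta_rot=[
    [-0.002,0,0],
    [0,0,0],
    [0,0,0],
    [0,0,0],
    [0,0,0],
  ],
  claw=60,
)

```text
t: 3.65
tool_pos: [0.5545, 0.0043, 0.0643]
tcp_rot: [0.753, 0.658, 0.001, 0.001]
contact_force: [-0.2, -0.1, -0.6]
gripper_width: 0.06
```

```bash
cat > look.py <<'E'
from h import *
import sys
tag=sys.argv[1]; n=sys.argv[2]; x0,y0,w,h,k=map(int,sys.argv[3:8])
goto([.5545,.0045,.040],82.3)
s=snapshot(n); s['st']=get_state(); pickle.dump(s,open(tag+'.pkl','wb'))
a=cv2.resize(s['frame'][y0:y0+h,x0:x0+w,::-1],None,fx=k,fy=k,interpolation=cv2.INTER_CUBIC)
cv2.imwrite(f'pics/{tag}.png',(255*(a/255.)**.5).astype(np.uint8))
E
python3 look.py side4 side 310 120 100 90 8
```

```text
pos [554.5   4.3  64.3] yaw 82.3 tilt [ 0.0022 -0.0009] w 0.059963446114169885 F [-0.2 -0.1 -0.6] t 3.65
dp [ 0.2 -0.1 24.3] rot [0.0023 0.0006 0.0004]
```

View pics/side4.png

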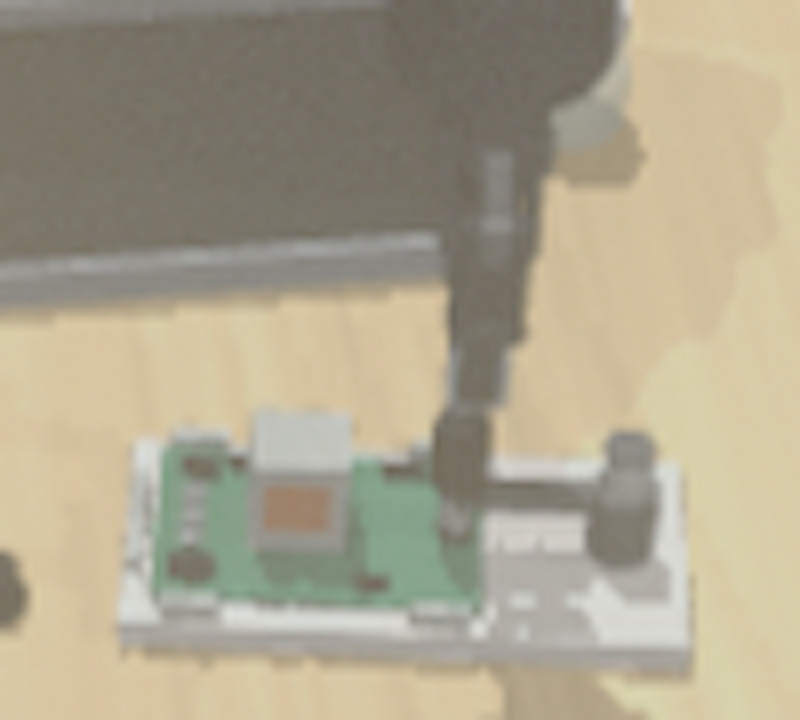

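Emit:
step_arm(
  dp=[
    [0,0,0],
    [0,0,0],
    [0,0,0],
    [0,0,0],
  ],
  delta_rot=[
    [0,0,0],
    [0,0,0],
    [0,0,0],
    [0,0,0],
  ],
  claw=15,
  force=20,
)

```text
t: 4.2
tool_pos: [0.5574, 0.0037, 0.0693]
tcp_rot: [0.753, 0.658, 0.002, 0.004]
contact_force: [-0.3, -0.1, -0.2]
gripper_width: 0.0152
```

```bash
python3 look.py side5 side 310 120 100 90 8
```

```text
pos [557.4   3.7  69.3] yaw 82.3 tilt [ 0.0086 -0.0024] w 0.015241869529431459 F [-0.3 -0.1 -0.2] t 4.2
dp [ 0.5 -3.3 29.3] rot [0.0088 0.0012 0.0004]
```

View pics/side5.png

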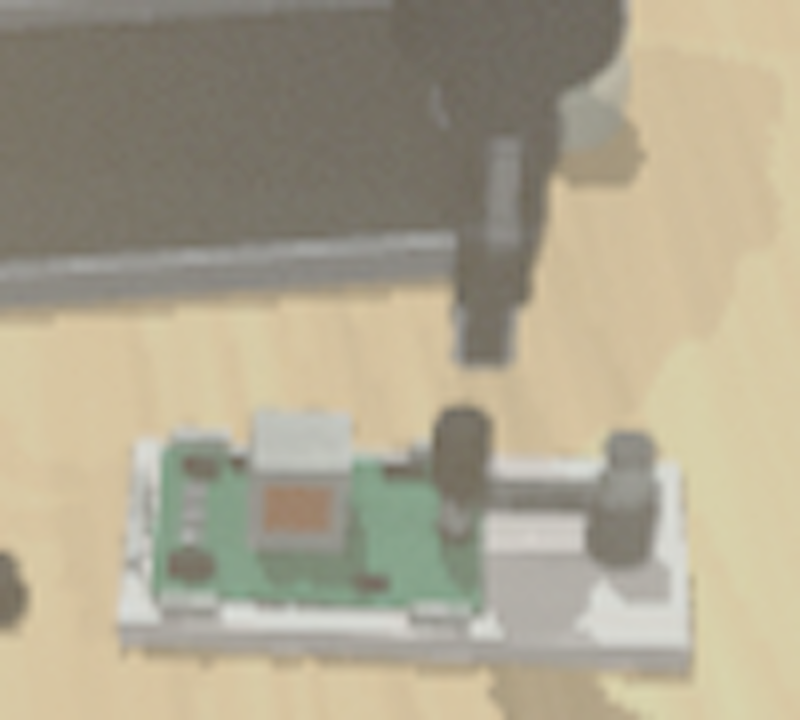

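```bash
python3 - <<'E'
from h import *
out=[]
for n,(x0,y0,w,h,k) in {'top':(0,260,90,60,8),'side':(220,0,40,60,8)}.items():
    s=load(n+'0.pkl'); p=np.array([.19543,.56728,.19214]); rot=R.from_quat([.814168,.580629,0,0])
    a=cv2.resize(s['frame'][y0:y0+h,x0:x0+w,::-1],None,fx=k,fy=k,interpolation=cv2.INTER_CUBIC)
    a=(255*(a/255.)**.45).astype(np.uint8)
    b=a.copy()
    for i in range(0,150,10):
        for xx,c in ((0,(0,0,255)),(.0425,(0,255,0)),(-.0425,(255,0,0))):
            u=(project(s,p+rot.apply([xx,0,-i/1e3]))[0]-[x0,y0]+.5)*k; cv2.circle(a,tuple(int(v) for v in u),2,c,-1)
    if n=='side': a=np.hstack([b,a])
    cv2.imwrite(f'pics/g_{n}.png',a)
E
```

```text
(no output)
```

View pics/g_top.png

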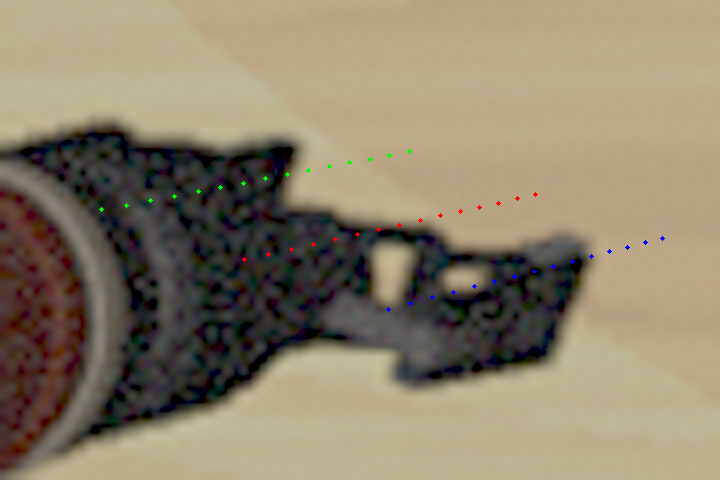

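View pics/g_side.png

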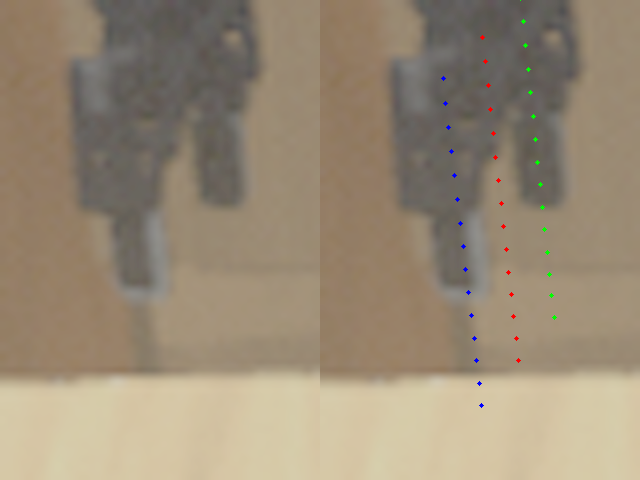

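Finding: at the start pose too, both views show the real fingertips about 35 mm short of the stated TCP, and the fingers closed to 15 mm without meeting the knob. I'll treat the real tip as about 35 mm above the reported one and check it in stages.

Emit:
step_arm(
  dp=[
    [0,0,0],
    [0,-3,1],
    [0,0,20],
    [0,0,20],
  ],
  delta_rot=[
    [0,0,0],
    [0.008,0,0],
    [0,0,0],
    [0,0,0],
  ],
  claw=60,
)

```text
t: 4.75
tool_pos: [0.5552, 0.0038, 0.0271]
tcp_rot: [0.753, 0.658, 0.0, 0.001]
contact_force: [-0.5, -0.4, -0.1]
gripper_width: 0.0601
```

```bash
python3 look.py side6 side 310 120 100 90 8;python3 look.py top6 top 250 100 80 80 7
```

```text
pos [555.2   3.8  27.1] yaw 82.3 tilt [ 0.0022 -0.0017] w 0.06011923814983756 F [-0.5 -0.4 -0.1] t 4.75
dp [  0.6  -0.7 -12.9] rot [0.0024 0.0014 0.0004]
pos [553.4   4.2  24. ] yaw 82.3 tilt [-0.0014 -0.0009] w 0.05957823819236417 F [-1.3  0.2 -2.5] t 4.8
dp [  0.5   1.  -16. ] rot [-0.0013  0.0011  0.0003]
```

View pics/side6.png

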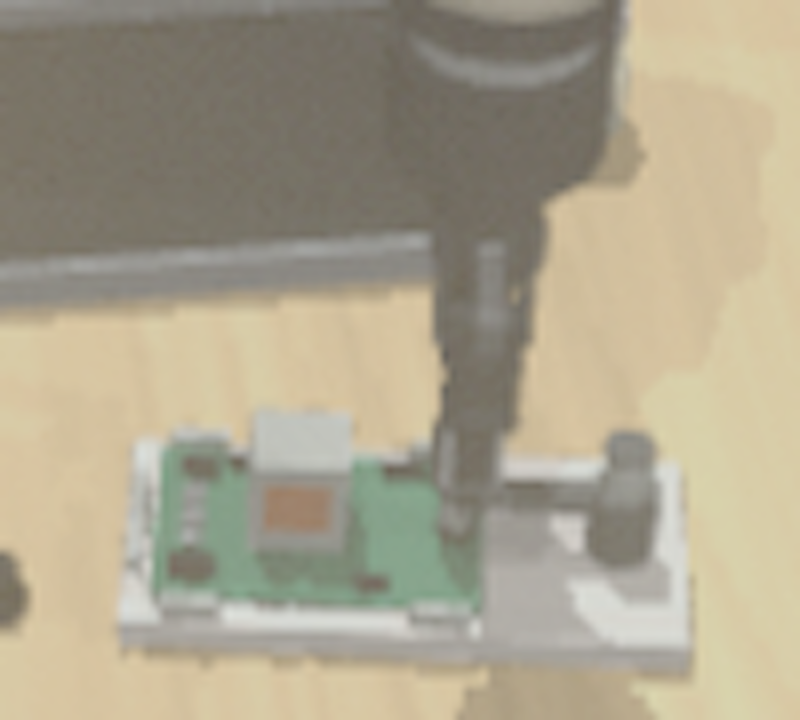

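View pics/top6.png

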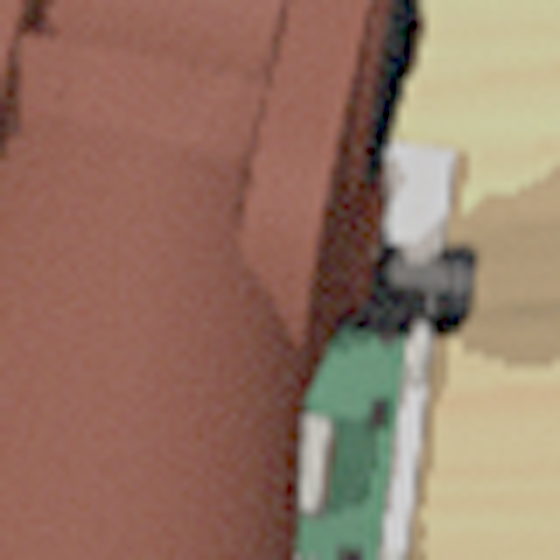

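```bash
python3 - <<'E'
from h import *
S=load('side6.pkl')
for z in (.05,.055,.06,.065,.07,.075): print(z,onz(S,[310+470/8-.5,120+494/8-.5],z))
E
```

```text
0.05 [ 0.55530819 -0.01080585  0.05      ]
0.055 [ 0.55416674 -0.01638606  0.055     ]
0.06 [ 0.55302529 -0.02196626  0.06      ]
0.065 [ 0.55188384 -0.02754647  0.065     ]
0.07 [ 0.5507424  -0.03312667  0.07      ]
0.075 [ 0.54960095 -0.03870688  0.075     ]
```

Emit:
step_arm(
  dp=[
    [0,1,0],
    [0,0,0],
    [0,0,0],
    [0,0,0],
  ],
  delta_rot=[
    [0,0,0],
    [0,0,0],
    [0,0,0],
    [0,0,0],
  ],
  claw=12,
  force=20,
)

```text
t: 5.35
tool_pos: [0.5542, 0.0052, 0.0255]
tcp_rot: [0.753, 0.658, -0.0, -0.001]
contact_force: [-0.4, 3.2, -2.6]
gripper_width: 0.0204
```

Contact at 20.4 mm, so the fingers are on the knob and the ~36 mm offset is confirmed. I'll open, go about 20 mm deeper, and grip properly.

Emit:
step_arm(
  dp=[
    [1,0,0],
    [0,0,0],
    [0,0,10],
    [0,0,10],
    [0,0,0],
  ],
  delta_rot=[
    [0,0,0],
    [0,0,0],
    [0,0,0],
    [0,0,0],
    [0,0,0],
  ],
  claw=40,
)

```text
t: 5.98
tool_pos: [0.5548, 0.005, 0.0045]
tcp_rot: [0.753, 0.658, -0.001, 0.0]
contact_force: [-0.0, 0.8, -0.2]
gripper_width: 0.0402
```

Emit:
step_arm(
  dp=[
    [0,0,0],
    [0,0,0],
    [0,0,0],
    [0,0,0],
  ],
  delta_rot=[
    [0,0,0],
    [0,0,0],
    [0,0,0],
    [0,0,0],
  ],
  claw=12,
  force=45,
)

```text
t: 6.48
tool_pos: [0.5548, 0.0055, 0.0045]
tcp_rot: [0.753, 0.658, -0.001, -0.0]
contact_force: [-0.4, 2.3, 0.2]
gripper_width: 0.0209
```

```bash
python3 look.py side7 side 310 120 100 90 8; python3 -c "
from h import *
print(get_state()['joints'])"
```

```text
pos [554.8   5.5   4.5] yaw 82.3 tilt [-0.0011 -0.0003] w 0.02092747440249258 F [-0.4  2.3  0.2] t 6.475
dp [ -1.   -0.2 -35.5] rot [-0.0011  0.0005  0.0007]
[-2.25508829e-01  2.29843626e-02 -3.30100073e-01  1.21867581e+00
 -5.64628651e-04 -9.17658656e-02]
```

View pics/side7.png

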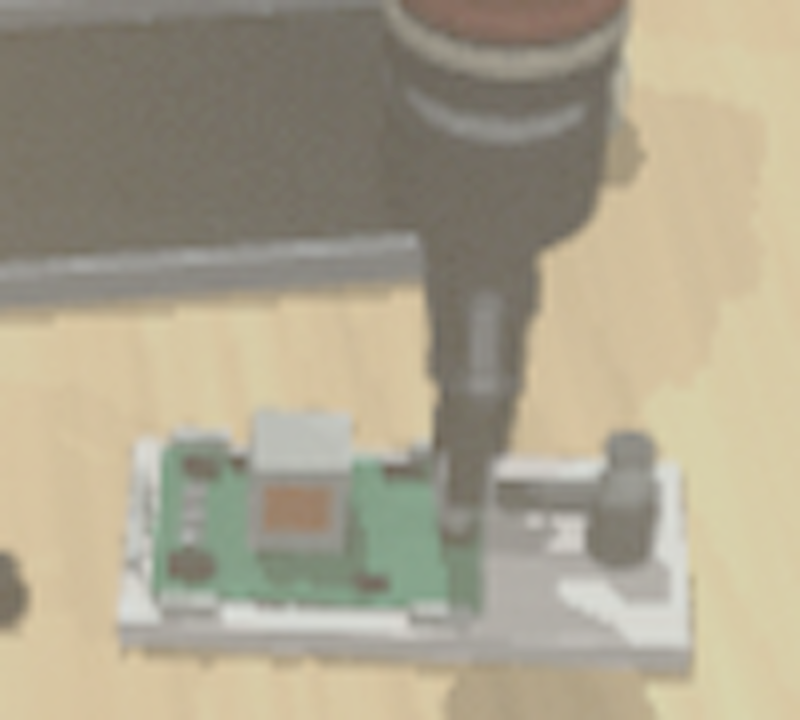

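Emit:
step_arm(
  dp=[
    [0,0,-8],
    [0,0,-8],
    [0,0,-8],
    [0,0,0],
  ],
  delta_rot=[
    [0,0,0],
    [0,0,0],
    [0,0,0],
    [0,0,0],
  ],
)

```text
t: 7.02
tool_pos: [0.5548, 0.0055, 0.0297]
tcp_rot: [0.753, 0.658, -0.0, -0.0]
contact_force: [2.2, 1.9, -6.7]
gripper_width: 0.0204
```

```bash
python3 look.py side8 side 310 120 100 90 8
```

```text
pos [554.8   5.5  29.7] yaw 82.3 tilt [-0.0012 -0.0001] w 0.020447754372359937 F [ 2.2  1.9 -6.7] t 7.025
dp [ -1.1  -0.2 -10.3] rot [-0.0012  0.0003  0.0006]
```

View pics/side8.png

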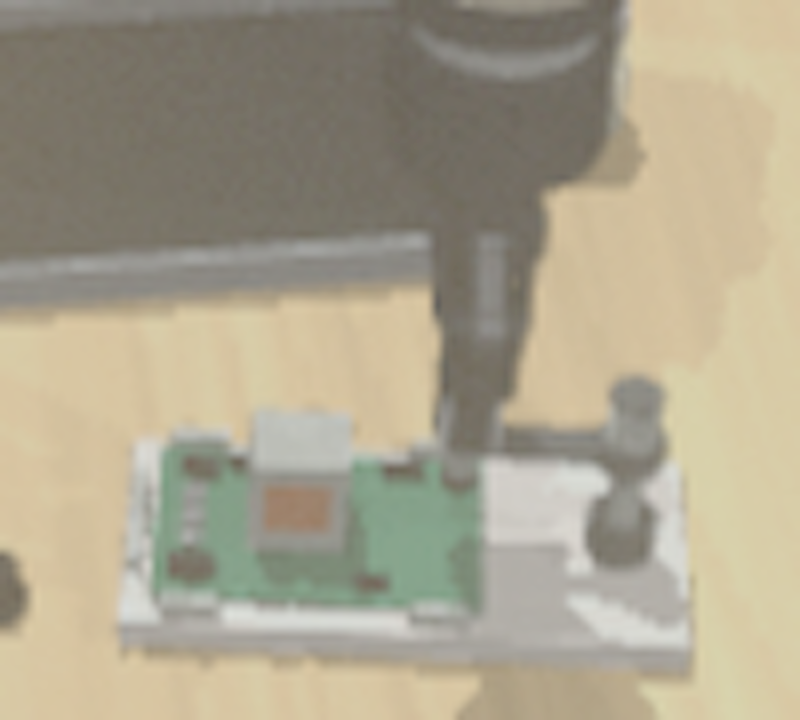

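Finger lifted 25 mm, well off the board. Now the swing, as an arc about the pivot 60 mm along tool +y.

Emit:
step_arm(
  dp=[
    [9.4,0.7,0],
    [9.4,0.7,0],
    [9.4,0.7,0],
    [0,0,0],
  ],
  delta_rot=[
    [0,0,0.157],
    [0,0,0.157],
    [0,0,0.157],
    [0,0,0],
  ],
)

```text
t: 7.58
tool_pos: [0.5649, 0.0315, 0.0279]
tcp_rot: [0.889, 0.459, -0.001, 0.0]
contact_force: [2.7, -0.9, -6.3]
gripper_width: 0.0208
```

```bash
cat > sw.py <<'E'
from h import *
import sys
ang=float(sys.argv[1]); z=float(sys.argv[2])
y0=82.3; piv=np.array([.5548,.0055])+.06*np.array([np.sin(np.radians(y0)),-np.cos(np.radians(y0))])
yy=np.radians(y0-ang); P=piv-.06*np.array([np.sin(yy),-np.cos(yy)])
st=get_state(); d=st['tool_pos'][:2]-piv
print('radius',np.linalg.norm(d)*1e3,'swing',172.3-np.degrees(np.arctan2(d[1],d[0])))
goto([*P,z],y0-ang)
E
python3 sw.py 54 .0297
```

```text
radius 59.958128375128496 swing 26.888192693533767
pos [564.9  31.5  27.9] yaw 54.6 tilt [-0.0019 -0.0013] w 0.02077991232103316 F [ 2.7 -0.9 -6.3] t 7.575
dp [27.4  6.2 -1.8] rot [-3.000e-04  2.400e-03  4.594e-01]
```

Tracking well. I'll continue to about 75°.

Emit:
step_arm(
  dp=[
    [9.4,0.7,-1],
    [9.4,0.7,-1],
    [9.4,0.7,0],
    [0,0,0],
  ],
  delta_rot=[
    [0,0,0.153],
    [0,0,0.153],
    [0,0,0.153],
    [0,0,0],
  ],
)

```text
t: 8.07
tool_pos: [0.5845, 0.0491, 0.0284]
tcp_rot: [0.969, 0.246, -0.003, 0.0]
contact_force: [2.3, 0.8, -5.5]
gripper_width: 0.0204
```

```bash
python3 sw.py 75 .0297
```

```text
radius 59.629984273049004 swing 52.31949793324219
pos [584.5  49.1  28.4] yaw 28.5 tilt [-0.0053 -0.002 ] w 0.020431977675335795 F [ 2.3  0.8 -5.5] t 8.075
dp [23.2  3.7 -1.5] rot [2.000e-04 5.700e-03 3.704e-01]
```

Emit:
step_arm(
  dp=[
    [8.5,0.4,-1],
    [8,0.6,0],
    [6.5,0.4,0],
    [0,0,0],
  ],
  delta_rot=[
    [0,0.005,0.135],
    [0,0,0.135],
    [0,0,0.1],
    [0,0,0],
  ],
)

```text
t: 8.57
tool_pos: [0.6041, 0.0558, 0.028]
tcp_rot: [0.997, 0.071, -0.002, -0.001]
contact_force: [2.6, 2.2, -5.9]
gripper_width: 0.0209
```

```bash
python3 sw.py 75 .0047;  python3 look.py side9 side 310 120 100 90 8;python3 look.py top9 top 250 100 80 80 7
```

```text
radius 59.21878392886061 swing 72.42920822792955
pos [604.1  55.8  28. ] yaw 8.2 tilt [-0.0042  0.0017] w 0.02093050311052656 F [ 2.6  2.2 -5.9] t 8.575
dp [ 2.8 -0.7 23.3] rot [-0.0023  0.0039  0.0153]
pos [604.1  55.8  28. ] yaw 8.2 tilt [-0.0042  0.0017] w 0.02093050311052656 F [ 2.6  2.2 -5.9] t 8.575
dp [-56.4  43.7 -11.9] rot [-0.0045  0.0018 -1.2937]
pos [604.1  55.8  28. ] yaw 8.2 tilt [-0.004   0.0017] w 0.020520980922791386 F [ 2.5  1.1 -6.5] t 8.625
dp [-56.4  43.6 -11.8] rot [-0.0044  0.0018 -1.2931]
```

View pics/side9.png

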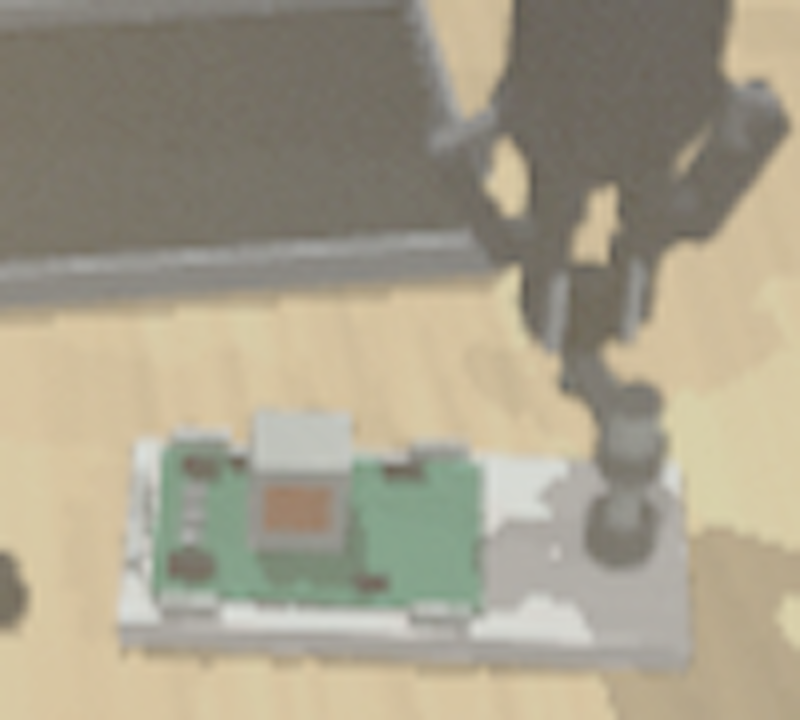

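The finger is swung about 72° and clear of the board, and the board hasn't moved. Letting it down.

Emit:
step_arm(
  dp=[
    [1,0,8],
    [1,0,8],
    [0,0,7],
    [0,0,0],
  ],
  delta_rot=[
    [0,0.003,0],
    [0,0,0],
    [0,0,0],
    [0,0,0],
  ],
)

```text
t: 9.18
tool_pos: [0.6041, 0.0559, 0.0028]
tcp_rot: [0.997, 0.074, -0.002, -0.001]
contact_force: [-1.6, 1.2, -4.1]
gripper_width: 0.0201
```

Emit:
step_arm(
  dp=[
    [0,0,0],
    [0,0,0],
    [0,0,0],
  ],
  delta_rot=[
    [0,0,0],
    [0,0,0],
    [0,0,0],
  ],
  claw=42,
)

```text
t: 9.55
tool_pos: [0.6064, 0.055, 0.0053]
tcp_rot: [0.997, 0.074, 0.0, -0.0]
contact_force: [-0.1, -0.5, 0.6]
gripper_width: 0.0422
```

Emit:
step_arm(
  dp=[
    [0,0,-30],
    [0,0,-50],
    [0,0,-40],
    [0,0,0],
  ],
  delta_rot=[
    [0,0,0],
    [0,0,0],
    [0,0,0],
    [0,0,0],
  ],
)

```text
t: 10.05
tool_pos: [0.6068, 0.0545, 0.1301]
tcp_rot: [0.997, 0.074, 0.001, 0.0]
contact_force: [0.3, 0.0, -0.7]
gripper_width: 0.0422
```

```bash
python3 look.py side10 side 310 120 100 90 8;python3 look.py top10 top 250 100 80 80 7
```

```text
pos [606.8  54.5 130.1] yaw 8.5 tilt [ 0.0028 -0.0005] w 0.0421979593504886 F [ 0.3  0.  -0.7] t 10.05
dp [-59.3  41.7  90. ] rot [ 0.0025 -0.0017 -1.2888]
pos [605.8  54.7 128. ] yaw 8.5 tilt [ 0.0002 -0.0002] w 0.041787875363134525 F [ 0.8  0.6 -0.2] t 10.1
dp [-58.2  42.1  88. ] rot [ 3.0000e-04 -0.0000e+00 -1.2888e+00]
```

View pics/side10.png

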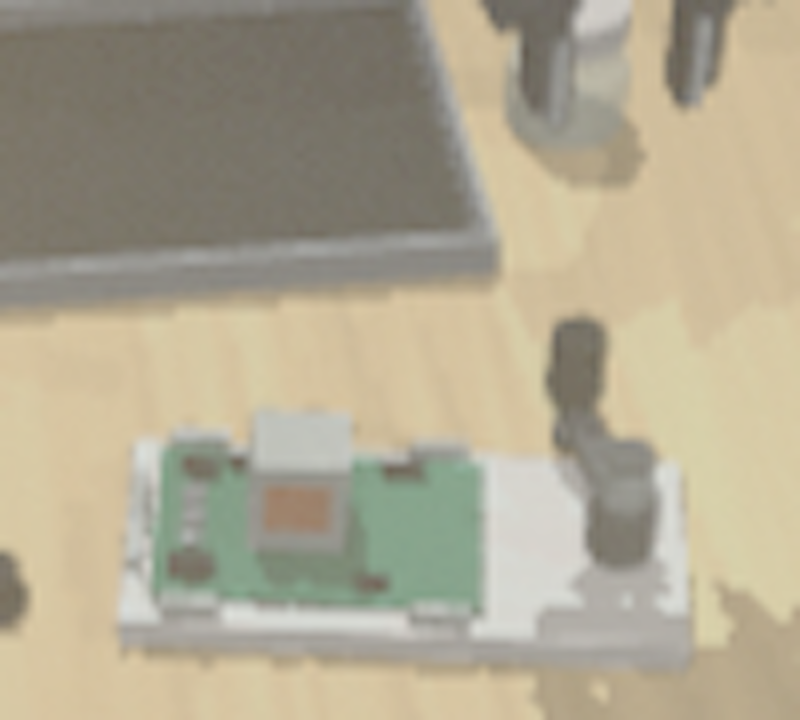

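View pics/top10.png

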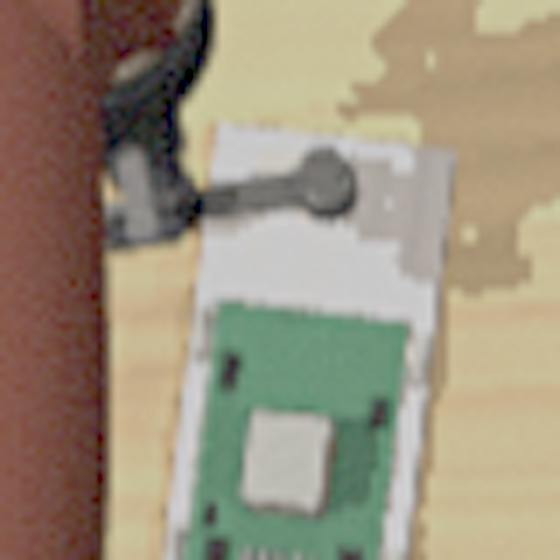

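The finger is down and aside (side view: knob at (382,166); top view: arm pointing left), and the board is untouched. Next is the transformer, gripped on its x faces (yaw −7.7°), which takes the off-centre weight best.

```bash
python3 -c "
from h import *
goto([.497,.014,.075],-7.7)"
```

```text
pos [604.8  54.8 126.2] yaw 8.5 tilt [-0.0025  0.0002] w 0.04163080858836316 F [-0.  -0.2 -0.4] t 10.15
dp [-112.5   24.5   51.5] rot [-2.00e-04  2.50e-03  2.82e-01]
```

Emit:
step_arm(
  dp=[
    [-37.5,8,5],
    [-37.5,8,15],
    [-37.5,8,25],
    [0,0,0],
    [0,0,0],
  ],
  delta_rot=[
    [0,0,0],
    [0,0,0],
    [0,0,0],
    [0,0,0.141],
    [0,0,0.141],
  ],
  claw=64,
)

```text
t: 10.78
tool_pos: [0.4873, 0.0147, 0.0696]
tcp_rot: [0.997, -0.071, -0.008, -0.001]
contact_force: [0.2, 0.3, 0.5]
gripper_width: 0.0638
```

```bash
python3 look.py side11 side 310 110 100 90 8;python3 look.py top11 top 250 110 80 80 7; python3 -c "
from h import *
goto([.497,.014,.030],-7.7)"
```

```text
pos [487.3  14.7  69.6] yaw -8.1 tilt [-0.0167  0.003 ] w 0.06379857505129505 F [0.2 0.3 0.5] t 10.775
dp [68.5  0.6 28.5] rot [-0.0139  0.0128 -1.5781]
pos [486.6  14.8  69. ] yaw -8.5 tilt [-0.0183  0.0033] w 0.06398646943417233 F [-1.2 -0.2 -0.8] t 10.825
dp [69.2  0.2 27.8] rot [-0.0152  0.0142 -1.5846]
pos [487.2  14.8  69.6] yaw -7.9 tilt [-0.0175  0.0031] w 0.06432789210216881 F [ 0.8 -0.5  0. ] t 10.875
dp [10.5 -0.5 39.4] rot [-0.0007  0.0178 -0.004 ]
```

View pics/side11.png

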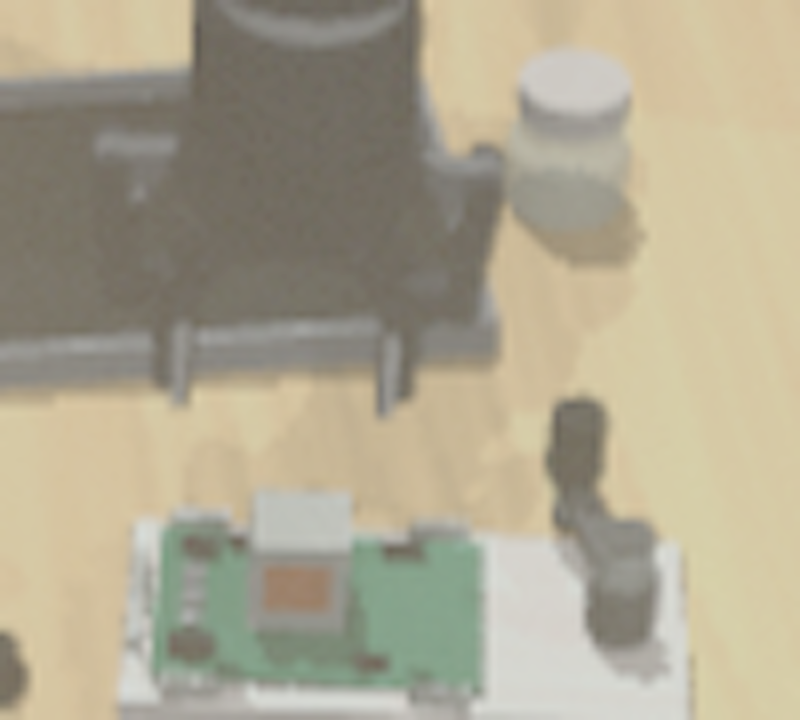

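View pics/top11.png

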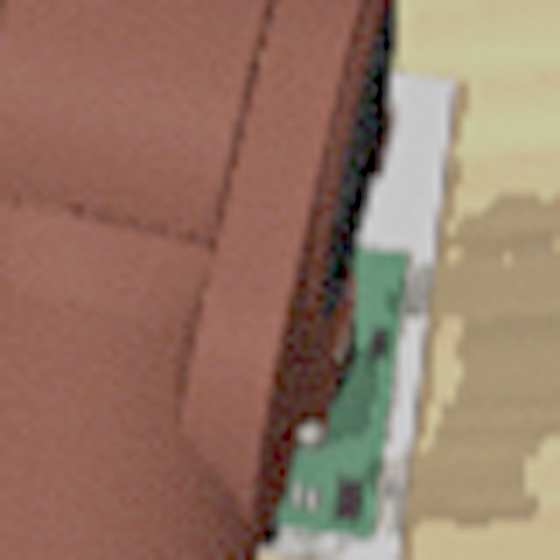

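```bash
python3 - <<'E'
from h import *
S=load('side11.pkl')
for z in (.1,.105,.11,.115): print(z,[np.round(onz(S,[310+u/8-.5,110+v/8-.5],z)*1e3,1) for u,v in ((172,405),(188,405),(380,416),(395,412))])
E
```

```text
0.1 [array([451.5,  30. , 100. ]), array([457.1,  29.6, 100. ]), array([524.1,  18.9, 100. ]), array([529.7,  20.7, 100. ])]
0.105 [array([450.9,  23.8, 105. ]), array([456.5,  23.5, 105. ]), array([523.1,  12.8, 105. ]), array([528.6,  14.7, 105. ])]
0.11 [array([450.2,  17.7, 110. ]), array([455.8,  17.3, 110. ]), array([522. ,   6.8, 110. ]), array([527.5,   8.6, 110. ])]
0.115 [array([449.6,  11.6, 115. ]), array([455.2,  11.2, 115. ]), array([521. ,   0.7, 115. ]), array([526.5,   2.5, 115. ])]
```

Emit:
step_arm(
  dp=[
    [9,-0.5,0],
    [0,0,0],
    [0,0,20],
  ],
  delta_rot=[
    [0,0.018,0],
    [0,0,0],
    [0,0,0],
  ],
)

```text
t: 11.25
tool_pos: [0.4981, 0.0139, 0.0496]
tcp_rot: [0.998, -0.065, 0.002, -0.0]
contact_force: [-0.1, 0.0, -0.7]
gripper_width: 0.0641
```

```bash
python3 -c "
from h import *
goto([.4965,.014,.0],-7.7)"
```

```text
pos [498.1  13.9  49.6] yaw -7.5 tilt [0.0035 0.    ] w 0.06405807000274841 F [-0.1  0.  -0.7] t 11.25
dp [-1.8  0.1 49.6] rot [-0.0005 -0.0035  0.0034]
```

Emit:
step_arm(
  dp=[
    [-1.5,0,20],
    [0,0,20],
    [0,0,20],
    [0,0,0],
  ],
  delta_rot=[
    [0,-0.003,0.003],
    [0,0,0],
    [0,0,0],
    [0,0,0],
  ],
)

```text
t: 11.75
tool_pos: [0.4951, 0.0147, -0.0153]
tcp_rot: [0.998, -0.065, -0.002, -0.0]
contact_force: [-0.5, -0.5, -0.7]
gripper_width: 0.064
```

```bash
python3 look.py side12 side 310 140 100 75 8; python3 -c "
from h import *
goto([.4965,.014,-.011],-7.7)"
```

```text
pos [495.1  14.7 -15.3] yaw -7.5 tilt [-0.0029  0.0012] w 0.0639882019949862 F [-0.5 -0.5 -0.7] t 11.75
dp [ 60.1   2.3 -55.5] rot [-0.003   0.0018 -1.5668]
pos [495.9  14.5 -14.2] yaw -7.5 tilt [-0.0014  0.0008] w 0.0640634209979665 F [-0.2 -0.1  0.4] t 11.8
dp [ 0.6  0.4 -3.2] rot [-0.0006  0.0015  0.004 ]
```

View pics/side12.png

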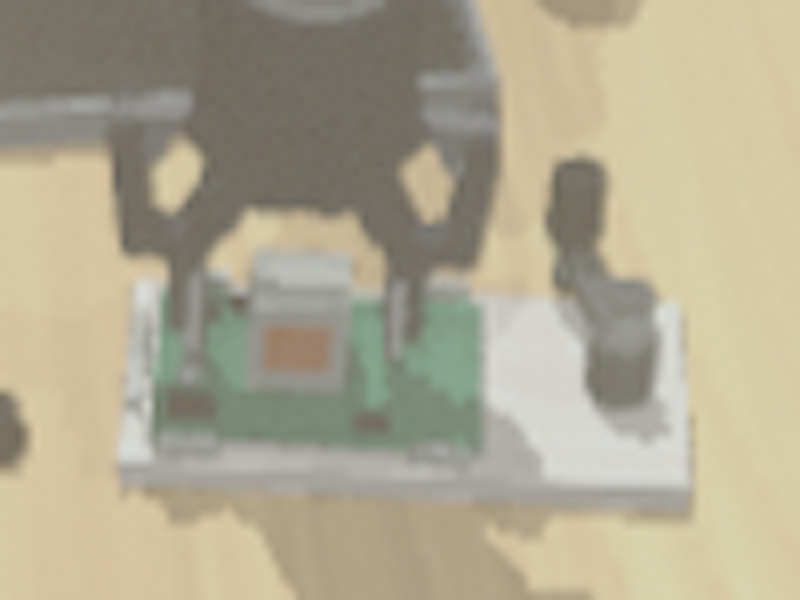

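Emit:
step_arm(
  dp=[
    [1.5,0,-4],
    [0,0,0],
    [0,0,0],
    [0,0,0],
    [0,0,0],
  ],
  delta_rot=[
    [0,0,0.003],
    [0,0,0],
    [0,0,0],
    [0,0,0],
    [0,0,0],
  ],
  claw=25,
  force=20,
)

```text
t: 12.42
tool_pos: [0.4988, 0.014, -0.0078]
tcp_rot: [0.998, -0.066, 0.001, -0.0]
contact_force: [0.1, -0.1, -3.0]
gripper_width: 0.0354
```

```bash
python3 look.py side13 side 310 140 100 75 8; python3 -c "
from h import *
goto([.4965,.014,-.011],-7.7)"
```

```text
pos [498.8  14.   -7.8] yaw -7.6 tilt [0.0011 0.0002] w 0.03543283835316749 F [ 0.1 -0.1 -3. ] t 12.425
dp [ 56.5   2.  -47.8] rot [ 6.0000e-04 -1.1000e-03 -1.5695e+00]
pos [498.8  14.   -7.9] yaw -7.6 tilt [0.001  0.0002] w 0.03550690564835955 F [-0.1  0.5 -1.9] t 12.475
dp [-2.3  0.3  3.1] rot [-0.0003 -0.001   0.0013]
```

View pics/side13.png

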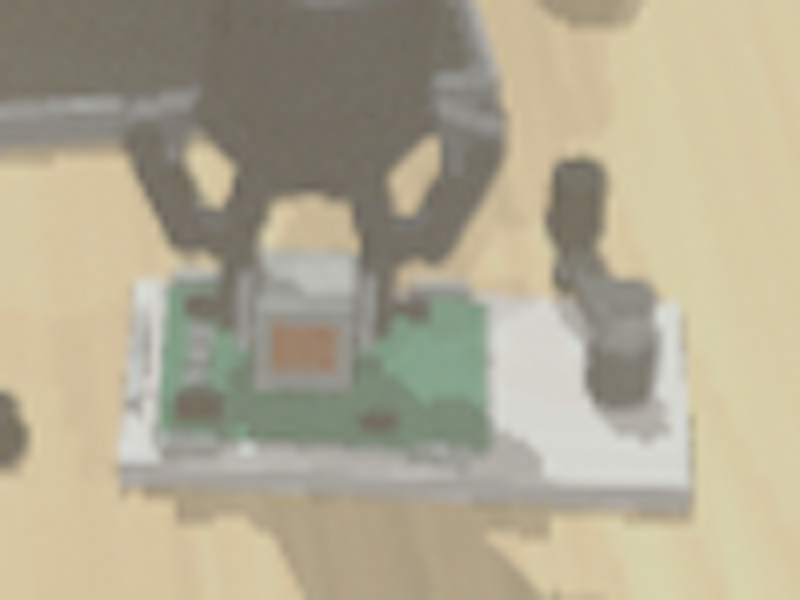

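Emit:
step_arm(
  dp=[
    [0,0,0],
    [0,0,0],
    [0,0,-8],
    [0,0,-12],
    [0,0,-15],
  ],
  delta_rot=[
    [0,0,0],
    [0,0,0],
    [0,0,0],
    [0,0,0],
    [0,0,0],
  ],
  force=70,
)

```text
t: 13.1
tool_pos: [0.4978, 0.0142, 0.0284]
tcp_rot: [0.998, -0.067, -0.0, -0.0]
contact_force: [-0.1, 0.2, -1.9]
gripper_width: 0.0348
```

Emit:
step_arm(
  dp=[
    [0,0,-15],
    [0,0,-12],
    [0,0,-5],
    [0,0,0],
  ],
  delta_rot=[
    [0,0,0],
    [0,0,0],
    [0,0,0],
    [0,0,0],
  ],
)

```text
t: 13.6
tool_pos: [0.4996, 0.0138, 0.0654]
tcp_rot: [0.998, -0.067, 0.002, 0.0]
contact_force: [-0.2, 0.1, -3.1]
gripper_width: 0.0346
```

```bash
python3 look.py side14 side 310 120 100 90 8; python3 -c "
from h import *
goto([.470,.267,.055],2.7)"
```

```text
pos [499.6  13.8  65.4] yaw -7.6 tilt [ 0.0033 -0.0003] w 0.03459860283545012 F [-0.2  0.1 -3.1] t 13.6
dp [55.6  1.9 25.6] rot [ 0.0025 -0.0027 -1.5696]
pos [499.4  13.8  65.1] yaw -7.6 tilt [ 0.0029 -0.0003] w 0.03470424079942326 F [ 0.1  0.2 -2.5] t 13.65
dp [ -62.8 -247.     9.9] rot [ 1.000e-04 -2.900e-03 -1.802e-01]
```

View pics/side14.png

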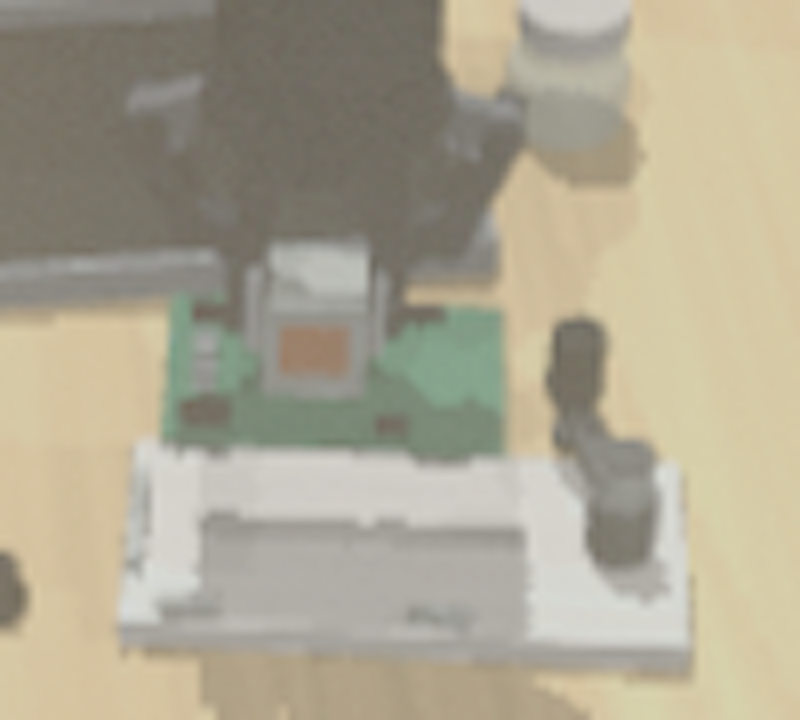

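Emit:
step_arm(
  dp=[
    [-7,-25,0],
    [-11.5,-45,0],
    [-11.5,-45,0],
    [-11.5,-45,0],
    [-11.5,-45,0],
  ],
  delta_rot=[
    [0,0,0],
    [0,0,0],
    [0,0,0],
    [0,0,0],
    [0,0,0],
  ],
)

```text
t: 14.28
tool_pos: [0.4726, 0.227, 0.0617]
tcp_rot: [0.998, -0.07, -0.0, 0.0]
contact_force: [0.7, -0.7, -2.4]
gripper_width: 0.0349
```

Emit:
step_arm(
  dp=[
    [-8,-33,0],
    [0,-5,0],
    [0,0,0],
    [0,0,0],
  ],
  delta_rot=[
    [0,0,-0.06],
    [0,0,-0.06],
    [0,0,-0.06],
    [0,0,0],
  ],
)

```text
t: 14.78
tool_pos: [0.466, 0.2702, 0.0581]
tcp_rot: [1.0, 0.025, -0.003, 0.001]
contact_force: [0.1, 0.1, -3.0]
gripper_width: 0.0349
```

```bash
python3 look.py side15 side 280 80 110 90 7; python3 look.py top15 top 150 110 100 110 5;python3 -c "
from h import *
goto([.470,.267,.020],2.7)"
```

```text
pos [466.  270.2  58.1] yaw 2.9 tilt [-0.006  -0.0019] w 0.03491492892096063 F [ 0.1  0.1 -3. ] t 14.775
dp [ 75.  269.9  18.1] rot [-0.0029  0.0061 -1.3856]
pos [466.  270.1  58.1] yaw 2.9 tilt [-0.006  -0.0018] w 0.03480760143968388 F [ 0.4 -0.6 -2.2] t 14.825
dp [ 75.3 269.7  18.1] rot [-0.0029  0.0061 -1.3866]
pos [466.2 270.   58.3] yaw 2.8 tilt [-0.0057 -0.0018] w 0.03494159050771558 F [ 0.8 -1.2 -3. ] t 14.875
dp [ 3.9  3.1 38.3] rot [0.0015 0.0057 0.0022]
```

View pics/side15.png

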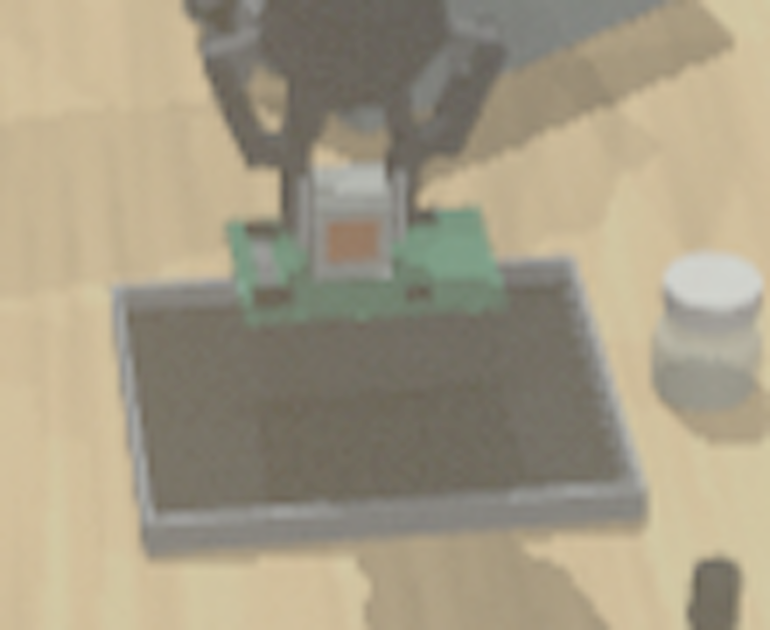

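View pics/top15.png

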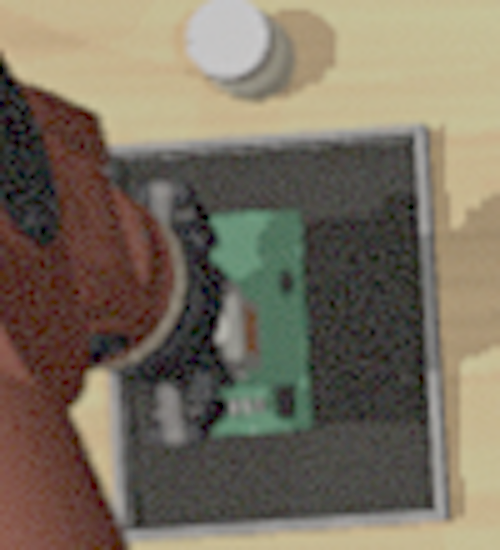

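Emit:
step_arm(
  dp=[
    [4,3,15],
    [0,0,20],
    [0,0,15],
    [0,0,8],
    [0,0,0],
  ],
  delta_rot=[
    [0.001,0.006,0.002],
    [0,0,0],
    [0,0,0],
    [0,0,0],
    [0,0,0],
  ],
)

```text
t: 15.5
tool_pos: [0.4704, 0.2654, -0.0046]
tcp_rot: [1.0, 0.021, -0.0, 0.0]
contact_force: [-0.1, 0.3, -2.6]
gripper_width: 0.0352
```

```bash
python3 look.py side16 side 280 80 110 90 7; python3 look.py top16 top 150 110 100 110 5;python3 -c "
from h import *
goto([.470,.267,-.017],2.7)"
```

```text
pos [470.4 265.4  -4.6] yaw 2.4 tilt [-0.0002 -0.001 ] w 0.03524589783065481 F [-0.1  0.3 -2.6] t 15.5
dp [ 72.9 264.3 -44.3] rot [ 6.0000e-04  9.0000e-04 -1.3939e+00]
pos [470.7 265.6  -4.1] yaw 2.4 tilt [ 0.0004 -0.0008] w 0.0346582189783931 F [ 0.3 -0.2 -3.2] t 15.55
dp [ 72.6 264.4 -43.8] rot [ 1.0000e-03  3.0000e-04 -1.3938e+00]
pos [471.1 265.7  -3.5] yaw 2.4 tilt [ 0.0013 -0.0005] w 0.03453179357092805 F [ 0.5 -0.1 -1.7] t 15.6
dp [-1.1 -1.3 13.5] rot [ 0.0006 -0.0012 -0.0044]
```

View pics/side16.png

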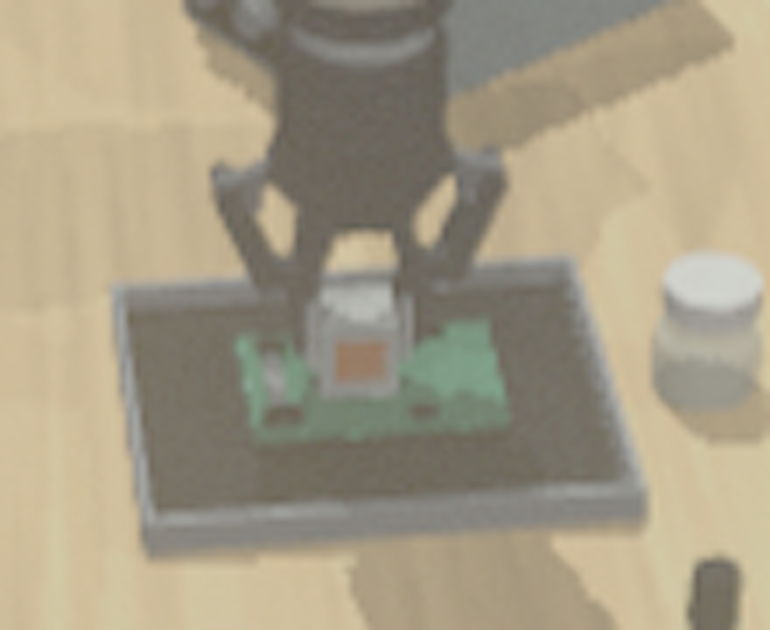

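View pics/top16.png

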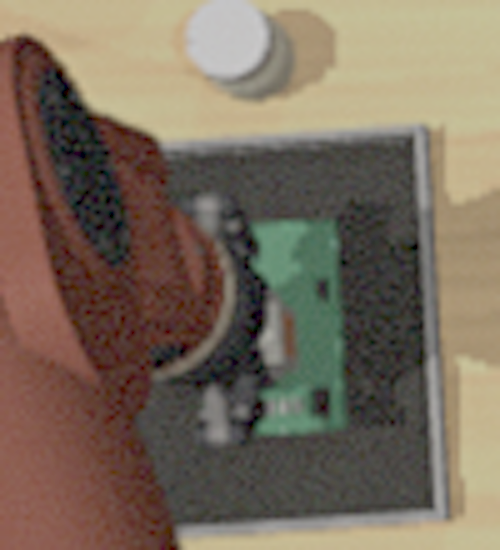

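Emit:
step_arm(
  dp=[
    [-0.5,-1,4],
    [0,0,3],
    [0,0,2],
    [0,0,0],
  ],
  delta_rot=[
    [0.001,-0.001,-0.003],
    [0,0,0],
    [0,0,0],
    [0,0,0],
  ],
)

```text
t: 16.1
tool_pos: [0.4717, 0.2672, -0.0116]
tcp_rot: [1.0, 0.023, 0.001, -0.001]
contact_force: [0.3, -0.5, -3.4]
gripper_width: 0.0345
```

```bash
python3 -c "
from h import *
goto([.470,.267,-.017],2.7)"
```

```text
pos [471.7 267.2 -11.6] yaw 2.6 tilt [0.0026 0.0011] w 0.034535214373250946 F [ 0.3 -0.5 -3.4] t 16.1
dp [-1.7  0.2  5.4] rot [-0.001  -0.0026 -0.001 ]
```

Emit:
step_arm(
  dp=[
    [-1,0,2],
    [0,0,1.5],
    [0,0,0],
  ],
  delta_rot=[
    [-0.001,-0.002,0],
    [0,0,0],
    [0,0,0],
  ],
)

```text
t: 16.48
tool_pos: [0.4707, 0.2672, -0.0152]
tcp_rot: [1.0, 0.023, 0.0, -0.0]
contact_force: [0.2, 0.2, -2.7]
gripper_width: 0.035
```

Emit:
step_arm(
  dp=[
    [0,0,1.5],
    [0,0,1],
  ],
  delta_rot=[
    [0,0,0],
    [0,0,0],
  ],
)

```text
t: 16.73
tool_pos: [0.4708, 0.2672, -0.0171]
tcp_rot: [1.0, 0.023, 0.0, 0.0]
contact_force: [-6.0, -3.3, 11.4]
gripper_width: 0.0352
```

Emit:
step_arm(
  dp=[
    [0,0,-0.3],
    [0,0,0],
  ],
  delta_rot=[
    [0,0,0],
    [0,0,0],
  ],
)

```text
t: 16.98
tool_pos: [0.471, 0.2672, -0.0167]
tcp_rot: [1.0, 0.023, 0.001, -0.0]
contact_force: [-0.0, -0.4, -2.5]
gripper_width: 0.0348
```

```bash
python3 look.py side17 side 280 80 110 90 7; python3 look.py top17 top 150 110 100 110 5
```

```text
pos [471.  267.2 -16.7] yaw 2.6 tilt [0.0011 0.0001] w 0.03476623115008588 F [-0.  -0.4 -2.5] t 16.975
dp [ 71.4 266.3 -56.6] rot [ 7.0000e-04 -9.0000e-04 -1.3902e+00]
pos [470.9 267.2 -16.8] yaw 2.6 tilt [0.001 0.   ] w 0.034850236942901326 F [-0.2 -0.3 -2.8] t 17.025
dp [ 71.4 266.3 -56.7] rot [ 7.0000e-04 -8.0000e-04 -1.3903e+00]
```

View pics/side17.png

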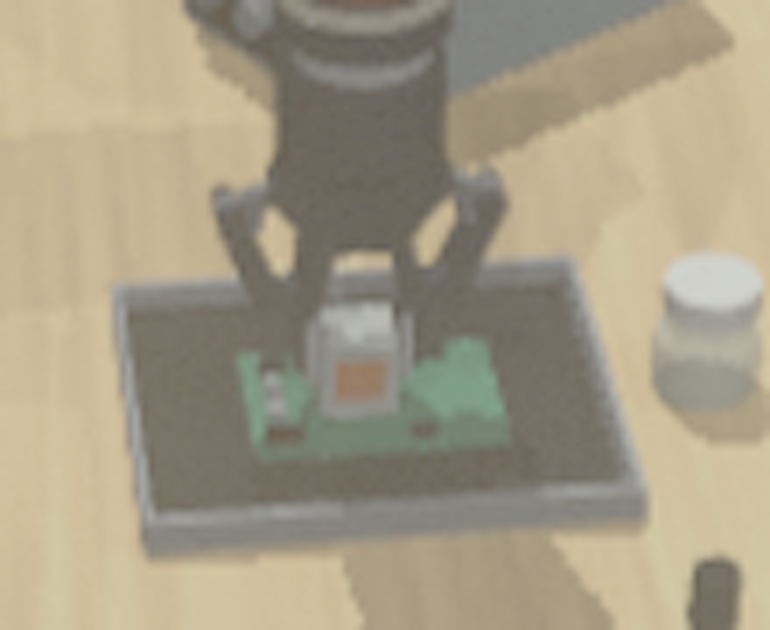

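Hovering a fraction of a millimetre. I'll press it lightly to rest, then open.

Emit:
step_arm(
  dp=[
    [0,0,0.5],
  ],
  delta_rot=[
    [0,0,0],
  ],
)

```text
t: 17.2
tool_pos: [0.4709, 0.2672, -0.017]
tcp_rot: [1.0, 0.023, 0.0, 0.0]
contact_force: [-1.5, -1.5, 6.0]
gripper_width: 0.0349
```

Emit:
step_arm(
  dp=[
    [0,0,0],
    [0,0,0],
    [0,0,0],
  ],
  delta_rot=[
    [0,0,0],
    [0,0,0],
    [0,0,0],
  ],
  claw=60,
  force=20,
)

```text
t: 17.58
tool_pos: [0.4716, 0.2674, -0.0166]
tcp_rot: [1.0, 0.023, 0.001, -0.0]
contact_force: [-0.6, 0.9, 0.1]
gripper_width: 0.0597
```

Emit:
step_arm(
  dp=[
    [0,0,-15],
    [0,0,-40],
    [0,0,-50],
    [0,0,-50],
    [0,0,0],
  ],
  delta_rot=[
    [0,0,0],
    [0,0,0],
    [0,0,0],
    [0,0,0],
    [0,0,0],
  ],
)

```text
t: 18.2
tool_pos: [0.4712, 0.2674, 0.1475]
tcp_rot: [1.0, 0.023, 0.002, -0.0]
contact_force: [0.4, -0.2, -0.1]
gripper_width: 0.0598
```

Emit:
step_arm(
  dp=[
    [-50,-50,0],
    [-50,-50,0],
    [-30,-50,0],
    [0,-50,0],
    [0,0,0],
  ],
  delta_rot=[
    [0,0,0],
    [0,0,0],
    [0,0,0],
    [0,0,0],
    [0,0,0],
  ],
)

```text
t: 18.82
tool_pos: [0.3382, 0.4564, 0.147]
tcp_rot: [1.0, 0.022, 0.003, -0.001]
contact_force: [-0.2, -0.7, 0.3]
gripper_width: 0.0602
```

```bash
python3 look.py side18 side 280 100 130 100 6; python3 look.py top18 top 150 100 220 110 3; python3 - <<'E'
from h import *
a=cv2.imread('pics/side18.png');
t=load('top18.pkl')['frame'][105:225,150:330,::-1]; cv2.imwrite('pics/top18b.png',(255*(cv2.resize(t,None,fx=4.4,fy=4.4,interpolation=2)/255.)**.5).astype(np.uint8))
E
```

```text
pos [338.2 456.4 147. ] yaw 2.5 tilt [0.006  0.0015] w 0.06019153255930519 F [-0.2 -0.7  0.3] t 18.825
dp [196.  461.  107.6] rot [ 0.0032 -0.0059 -1.3933]
pos [338.4 455.2 147.5] yaw 2.4 tilt [0.0062 0.0013] w 0.059920710147363325 F [-0.5  0.2 -0.1] t 18.875
dp [196.2 459.6 108.2] rot [ 0.0035 -0.0059 -1.3942]
```

View pics/side18.png

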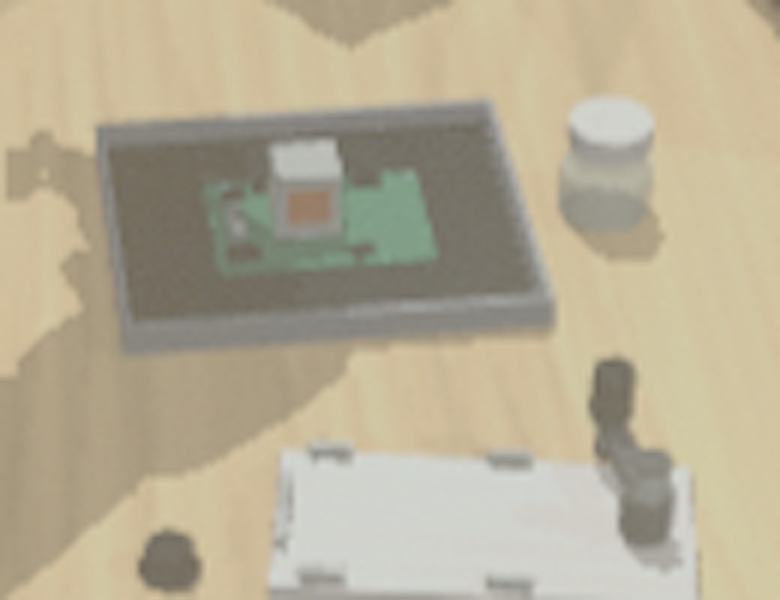

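View pics/top18b.png

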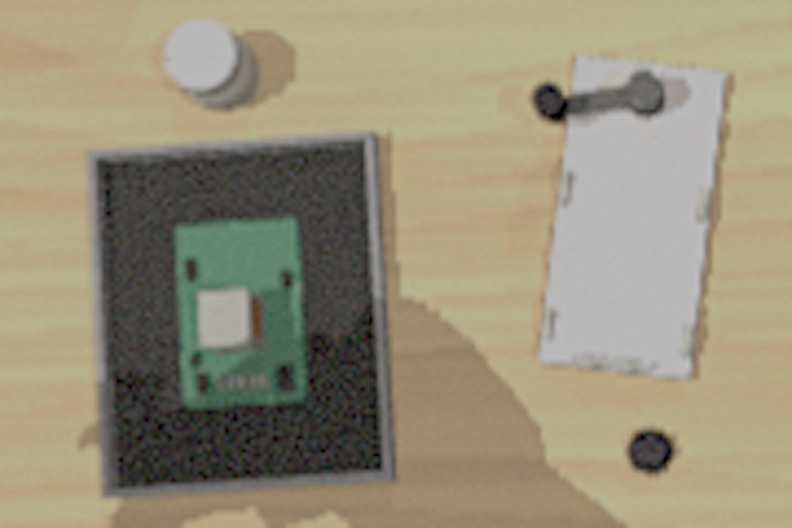

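The board lies flat and centred in the tray: in the top view the side gaps are 73 and 72 px, the end gaps 65 and 72 px. The finger is still aside. One last check that board B hasn't moved, then I'll hand in.

```bash
python3 - <<'E'
from h import *
a=load('top0.pkl')['frame'][115:210,345:415]; b=load('top18.pkl')['frame'][115:210,345:415]
c=load('side0.pkl')['frame'][225:280,315:410]; d=load('side18.pkl')['frame'][225:280,315:410]
for x,y in((a,b),(c,d)):
    q=lambda im:np.float32(cv2.cvtColor(im,7)); print(cv2.phaseCorrelate(q(x),q(y)), cv2.absdiff(x,y).mean())
print(sign_off())
E
```

```text
((0.011681978896803002, 0.02051917022537708), 0.9996316918620357) 1.4807017543859649
((-0.011589003262862718, 0.017559404364170916), 0.9901297754297654) 1.3014354066985645
the job is handed in; nothing more can be done
None
```

The transformer board is lying flat in the middle of the grey tray, and I handed the job in at about 19 s of the 53 s allowed.

**What I did:**
- **Hold-down finger:** I gripped its knob, lifted it 25 mm, swung it about 72° to its +y side and let it down.
- **Board:** I gripped it by the transformer, lifted it straight out, and opened the gripper only once it was resting on the tray floor. I then moved the arm clear.

**Last checks:**
- **Placement:** in the top view the gaps to the tray walls were 73 and 72 px at the sides, 65 and 72 px at the ends.
- **Finger:** it stayed aside and down.
- **Other board:** before-and-after pictures show a shift of about 0.02 px, so it was not disturbed.
- **Forces:** the highest force shown by the move reports was about 13 N, when the board first touched the tray floor. I pressed it down lightly a second time, at about 6 N, before opening the gripper.

**What disagreed:**
- **TCP height:** the real fingertips sat about 36 mm above the reported TCP, seen in the pictures and confirmed by where they met the knob. I worked with that offset throughout.
- **Camera heights:** heights measured from the two cameras came out about 4 mm lower than the text, and the cameras differed by about 4–5 mm in y.
- **Board shift in the jig:** closing on the transformer slid the board about 2 mm within its jig before the lift.

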